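# Close a running-bond course on the gluing board and squeeze it up

## Task

Finish the second course of the tongued-and-grooved block panel on the gluing board in running bond: slide the loose long block in, tongue first, beside the half block already laid so that it straddles the joint of the first course, and press its joint shut, leaning firmly on it for a moment; then do the same with the loose half block to fill the end of the course. Then push the sliding end stop up and lean on it likewise until both courses are squeezed tight end to end, never pressing so hard that the edges bruise; leave the blocks flat and the offcut, the glue tube and the pencil where they are.

Things in the scene. Friction and masses are not known exactly. Their poses are not given: they have to be found in the camera images.
- gluing_board: Gluing board, fixed. Origin at bench level; x away from robot, y left. Grey-faced base on bearers, its top at z = 70, x -170 to 130, y -215 to 180 mm, open in front. Inner face of its back fence at x = 100, of its left stop (x 1 to 99) at y = 120 mm. When tight, the first course is centred on x = 75 mm with its joint at y = 0, the second on x = 25: half at y 90, long at 0, half at -90 mm.
- end_stop (a joint): Travel of the sliding end stop towards the left stop, in m: starts at 0 to 0.018, reads 0.035 when both courses (240 mm long) are squeezed tight. It drags with about 4 N and stays where it is left.
- end_stop_face (a point): Centre of the inner (left) face of the sliding end stop, 19 mm above the base: a hardwood bar at the board's right end, 96 mm long (board x), 30 mm thick (its outer face, where it is pushed, is 30 mm to the right of this point), 38 mm high; it slides along board y. Two black knobs on top, 28 mm either side of its middle, reach 58 mm above the base and need no turning.
- first_left_mid (a point): Left block of the first course, loose, against the fence, at most 2 mm short of tight. Pale wood, 120 mm long (y) x 50 wide (x) x 28 thick; back edge square without tongue, groove 9 mm wide, 7.5 mm deep in the edge facing the robot. This point is its centre, half-way up; axes as the board's.
- first_right_mid (a point): Right block of the first course, the same as the left one, at most 3 mm short of tight. This point is its centre, half-way up.
- laid_half_mid (a point): Half block that begins the second course, loose, laid at the left stop with its tongue in the first course, at most 3 mm short of tight: 60 mm long (y) x 50 wide (x) x 28 thick. Tongue 6.5 mm thick sticks out 6 mm along the middle of its +x edge, groove 9 mm wide, 7.5 mm deep in its -x edge. This point: centre of the body without tongue, half-way up.
- laid_half_tongue (a point): Middle of the tongue's nose of that laid half block, 31 mm from its centre.
- long_block_mid (a point): The loose long block, flat on the front of the board, at left or right, up to 0.35 rad out of square: 120 mm long (y) x 50 wide (x) x 28 thick, about 0.1 kg. Tongue 6.5 mm thick sticks out 6 mm along the middle of its +x edge, groove 9 mm wide, 7.5 mm deep in its -x edge. This point: centre of the body without tongue, half-way up.
- long_block_tongue (a point): Middle of the tongue nose of the long block, 31 mm from its centre. Joints and courses are shut by a firm thumb push of 10 to 20 N kept up for a moment (0.2 s or more); over 50 N bruises edges.
- half_block_mid (a point): The loose half block, flat on the front of the board at the other side, up to 0.5 rad out of square: 60 mm long (y) x 50 wide (x) x 28 thick, about 0.05 kg. Tongue 6.5 mm thick sticks out 6 mm along the middle of its +x edge, groove 9 mm wide, 7.5 mm deep in its -x edge. This point: centre of the body without tongue, half-way up.
- half_block_tongue (a point): Middle of the tongue's nose of the half block, 31 mm from its centre.
- spare_offcut: Bystander: a plain rough wooden offcut without tongue or groove, about 140 x 80 x 31 mm over all, on the bench to the right of the board.
- glue_tube: Bystander: a yellow glue tube, 146 mm long, on the bench to the left of the board.
- pencil: Bystander: a green pencil, 117 mm long and 7 mm thick, lying near the left edge of the board's base.
- corner (a point): Inner corner of the gluing board where the faces of fence and left stop meet, at the top of the base: board x 100, y 120, z 70 mm. Fence and stop are hardwood bars 30 mm high over the base.

How it is judged:
By the outcome, as a careful person would: the job done as asked, in the order asked, and still so for the second after the job is handed in, with the robot touching nothing.
It also fails if it takes over 72 s, if anything falls off the work surface, if the arm or the gripper's body presses on something with over 40 N, if the wrist force passes 120 N, or if a joint passes its speed limit or range.

## Robot

A 6-joint arm with a two-finger parallel gripper is mounted at the origin on a cart in front of the work surface, level with it; the furniture and walls round the work are solid. World frame = base frame: x ahead of the robot, y to its left, z up, the work surface at z = 0. Lengths are in m, angles in rad, forces in N, time in s.
With the tool pointing down it reaches from about 0.25 to 0.725 m from the base axis. Payload 4 kg.
Tool frame: the origin (TCP) lies at the very end of the fingers, on their centre line; the grasp point (between the pads) lies 19 mm behind it; x points along the fingers, z is the direction in which the jaws open and shut, and the axes are right-handed (so a half turn about x gives the same grasp; the last joint's range is limited). The gripper opens to 85 mm and grips with 20 to 120 N. Pads are 22 mm wide; open, the fingers measure 114 mm over their backs; the gripper's body (76 mm by 85 mm) begins 54 mm behind the grasp point. The pads swing forward as they close: fully open they stand 13 mm farther back than shut.
Start: joints at [-1.208, 0.241, 0.005, 1.335, 0, 1.571], TCP at [0.177, -0.467, 0.231] pointing down, gripper open.
Joint ranges: [-2.72, 2.72], [-1.05, 1.87], [-1.09, 1.28], [-1.99, 2.15], [-1.42, 1.44], [-3.14, 3.14]. Speed limits (rad/s): [2.79, 2.79, 3.14, 3.14, 3.14, 3.14].

## Interface

Orientations are given as a unit quaternion [x, y, z, w].
In Python, from workcell import bot gives the robot as it stands.
- The arm moves only by the tool step_arm, never from a script. Its argument "series" is a list of rows, each an object of numbers: "x", "y", "z": the shift along the world's x, y, z in cm; "twist": the turn about the world's z in degrees; "jaw": the finger opening in cm, from 0 to 8.54. In form: [{"x": .., "y": .., "z": .., "twist": .., "jaw": ..}, ...]. A call has 1 to 10 rows; each row is the pose to reach, as a shift and turn from the pose measured when the call began; what a row does not reach only later rows make up. A row lasts 1/12 s, in which the tool goes at most 41.7 mm and 7.16 degrees, less where a joint would pass 70% of its speed; a pose out of reach is approached as far as the arm can. A call with a gripper value outside its range is refused whole. The fingers move at their own pace and stop on an object; the grip force is fixed at half the most. Time passes only in rows, so rows that repeat a pose let the fingers close. It gives the time, the measured TCP pose, the force and the opening at its end, in the units of the state.
- bot.get_obs(): the state, without advancing time (a new reading comes with each control period).
- bot.camera(name): name is "scene" or "top" or "wrist"; returns (picture, depth): 400x640x3 uint8, red, green, blue; 400x640 float32, m along the optical axis (not along the pixel's ray), 0 where there is no reading.
- bot.camera_info(name): a dict with "camera_matrix" (3x3 intrinsics, pixels), "R" (3x3) and "t" (3): a world point X has camera coordinates R X + t; the wrist camera has in their place "mount" (4x4, takes a point from camera to tool coordinates, whose origin is the TCP and whose axes are the tool frame's). Camera axes: x right, y down, z forward; pixel columns grow to the right and rows downward; lengths in m; the calibration is good to about 2 mm. A picture is of the moment at which its call begins: read the wrist's pose just before it. camera_info takes no time and is no camera call.
- bot.job_done(): hands the job in, once; it reports no verdict.
The state is a dict: "clock": time; "joint_pos": joint angles; "joint_vel": joint speeds; "tau": joint torques, N m; "eef_pos": TCP position; "tool_rot": TCP orientation; "ft_force": force on the tool from outside, world axes, zero at the start; "ft_torque": the same for the moment, N m; "grip_width": finger opening in m.
Only numpy, scipy, OpenCV 4.12 (cv2) and the standard library are available. Lean on these libraries where they do the work, as an engineer would, in place of code of your own. Each camera call takes 0.05 s, during which the arm holds its last target.

## Working session

There is one attempt and no reset: what is moved stays moved. The work goes in short steps, Python scripts to look and compute and a tool call to move; the robot and the scene stay as the last step left them, time stands still between calls to the robot, and variables do not carry over. Pictures are saved under pics/ and viewed, and the job is handed in when it is done.

Besides the shell and the picture viewer there is one more tool, called after "Request:" by a JSON object that holds its "api" and its "payload", one argument or row to a line. step_arm: Moves the arm, as the interface text tells. Its arguments: {"type":"object","properties":{"series":{"type":"array","items":{"type":"object","properties":{"x":{"type":"number"},"y":{"type":"number"},"z":{"type":"number"},"twist":{"type":"number"},"jaw":{"type":"number"}}}}},"required":["series"]}

```bash
mkdir -p pics; ls; cat > h.py <<'E'
import numpy as np, cv2
from workcell import bot
def save(n,f):
    p,d=bot.camera(n); cv2.imwrite(f'pics/{f}.png',p[:,:,::-1]); np.save(f'pics/{f}.npy',d); return p,d
def w(cam,d,u,v,z=None):
    c=bot.camera_info(cam);K=np.array(c['camera_matrix']);R=np.array(c['R']);t=np.array(c['t'])
    r=np.linalg.inv(K)@[u,v,1.]
    if z is None: return R.T@(r*d-t)
    o=-R.T@t; q=R.T@r; return o+q*(z-o[2])/q[2]
E
python3 - <<'E'
from h import *
for n in('top','scene'): save(n,n+'1')
o=bot.get_obs()
for k in o: print(k,np.round(o[k],3))
for n in('top','scene','wrist'): print(bot.camera_info(n))
E
```

```text
pics
clock 0.1
joint_pos [-1.208  0.241  0.004  1.335 -0.     1.571]
joint_vel [-0.001 -0.001  0.003  0.001  0.    -0.   ]
tau [-1.0000e-03 -3.7314e+01  2.5301e+01  1.1000e-02 -0.0000e+00  0.0000e+00]
eef_pos [ 0.177 -0.467  0.231]
tool_rot [ 0.402  0.583 -0.401  0.581]
ft_force [-0.782  0.274 -0.699]
ft_torque [ 0.002 -0.019  0.009]
grip_width 0.085
{'camera_matrix': array([[371.91514774,   0.        , 322.66173093],
       [  0.        , 371.91514774, 192.22078893],
       [  0.        ,   0.        ,   1.        ]]), 'R': array([[ 0.00650583, -0.99967754,  0.02454574],
       [-0.99400525, -0.00914402, -0.10894933],
       [ 0.10913865, -0.02368979, -0.99374421]]), 't': array([0.15346813, 0.54943036, 0.92555223])}
{'camera_matrix': array([[361.07756666,   0.        , 314.9360272 ],
       [  0.        , 361.07756666, 199.70618094],
       [  0.        ,   0.        ,   1.        ]]), 'R': array([[-0.55193161, -0.83359651, -0.02209886],
       [-0.3494831 ,  0.25529461, -0.90149111],
       [ 0.75712156, -0.48983826, -0.43223306]]), 't': array([0.43262022, 0.22428195, 0.60682105])}
{'camera_matrix': array([[340.36088639,   0.        , 320.7888718 ],
       [  0.        , 340.36088639, 198.39574535],
       [  0.        ,   0.        ,   1.        ]]), 'mount': array([[ 1.15976662e-03, -2.89964165e-01,  9.57036801e-01,
        -1.41606130e-01],
       [-4.80341830e-05, -9.57037460e-01, -2.89964306e-01,
         7.28518833e-02],
       [ 9.99999326e-01,  2.90320442e-04, -1.12386829e-03,
        -1.03798394e-03],
       [ 0.00000000e+00,  0.00000000e+00,  0.00000000e+00,
         1.00000000e+00]])}
```

View pics/top1.png

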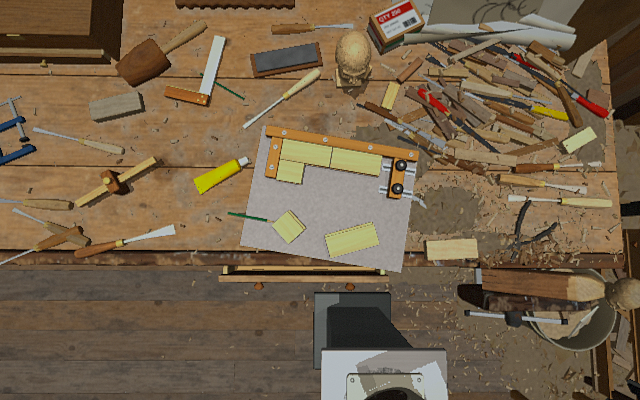

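View pics/scene1.png

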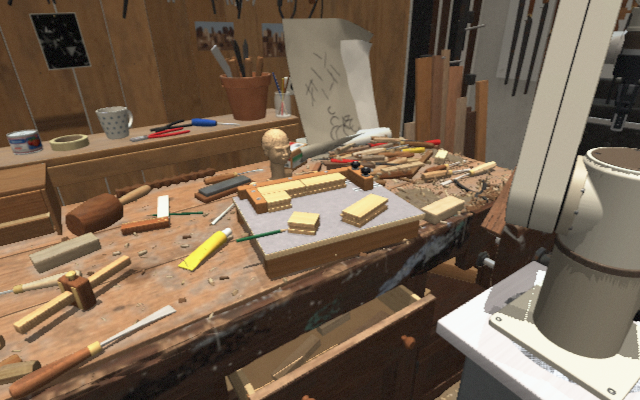

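```bash
python3 - <<'E'
import cv2
p=cv2.imread('pics/top1.png')[90:350,150:430]
cv2.imwrite('pics/top1c.png',cv2.resize(p[40:230,10:275],None,fx=3,fy=3,interpolation=cv2.INTER_CUBIC))
E
```

```text
(no output)
```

View pics/top1c.png

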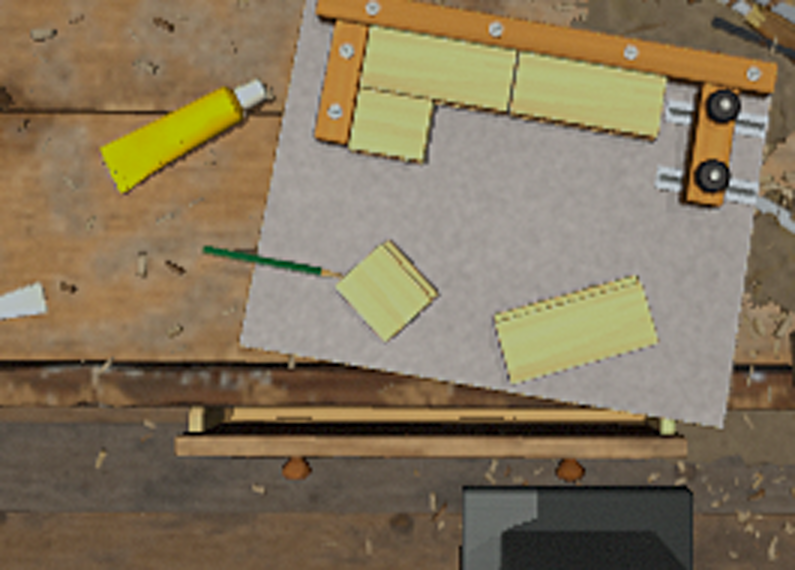

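```bash
python3 - <<'E'
import cv2
p=cv2.imread('pics/top1.png')
def c(n,x,y,w,h,f):cv2.imwrite(f'pics/{n}.png',cv2.resize(p[y:y+h,x:x+w],None,fx=f,fy=f,interpolation=cv2.INTER_CUBIC))
c('a',265,205,125,60,6.4)
c('b',255,120,165,85,4.8)
E
```

```text
(no output)
```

View pics/a.png

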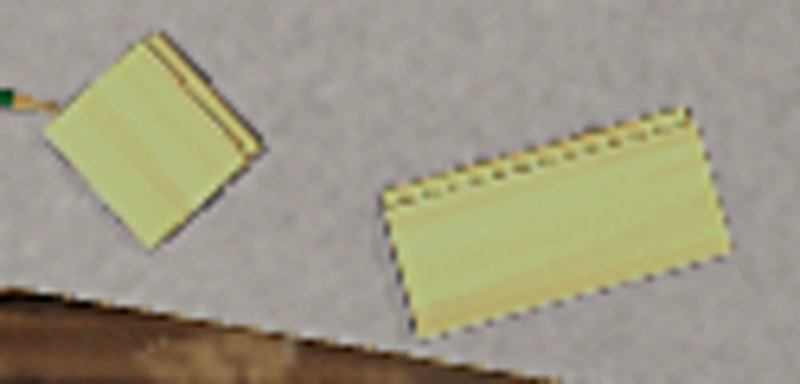

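View pics/b.png

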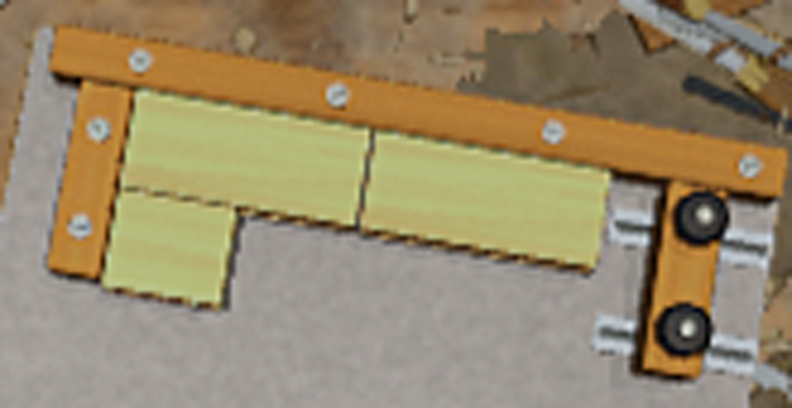

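```bash
cat > m.py <<'E'
from h import *
def A(u,v,f,ox,oy,z): return w('top',None,(u+.5)/f-.5+ox,(v+.5)/f-.5+oy,z)*1000
a=lambda u,v,z=.098:A(u,v,6.4,265,205,z)
b=lambda u,v,z=.098:A(u,v,4.8,255,120,z)
np.set_printoptions(precision=1,suppress=True)
def show(n,ps):
    ps=np.array(ps);print(n,'c',ps.mean(0)[:2])
    for i in range(len(ps)):
        d=ps[(i+1)%len(ps)]-ps[i];print('  ',ps[i][:2],'len %.1f ang %.2f'%(np.hypot(*d[:2]),np.degrees(np.arctan2(d[1],d[0]))))
E
python3 - <<'E'
from m import *
show('half',[a(150,37),a(248,160),a(152,250),a(45,130)])
show('long',[a(385,207),a(690,120),a(733,248),a(418,338)])
show('firstL',[b(137,90),b(373,129),b(358,228),b(122,188)])
show('firstR',[b(373,129),b(610,172),b(594,270),b(360,230)])
show('laid',[b(120,190),b(238,209),b(224,305),b(102,288)])
show('fence',[b(55,75,.1),b(785,198,.1)])
show('lstop',[b(133,90,.1),b(102,278,.1)])
show('end',[b(668,183,.108),b(640,370,.108),b(694,378,.108),b(722,190,.108)])
show('knobs',[b(702,215,.128),b(684,328,.128)])
d=np.load('pics/top1.npy')
for u,v in((343,235),(290,226),(320,200),(305,150),(400,176),(340,147),(397,165),(263,214)): print(u,v,w('top',d[v,u],u,v)*1000)
E
```

```text
half c [457.5 240.6]
   [496.8 240.9] len 57.9 ang -140.77
   [451.9 204.2] len 47.7 ang 133.57
   [419.  238.8] len 58.9 ang 42.60
   [462.4 278.7] len 51.1 ang -47.72
long c [427.9  90.8]
   [435.1 153.9] len 117.0 ang -73.84
   [467.7  41.5] len 49.2 ang -161.69
   [421.  26.] len 120.2 ang 106.02
   [387.8 141.6] len 48.9 ang 14.58
firstL c [635.7 199.6]
   [670.1 255.4] len 120.0 ang -98.87
   [651.6 136.9] len 51.0 ang 171.76
   [601.2 144.2] len 119.3 ang 80.87
   [620.1 262. ] len 50.4 ang -7.47
firstR c [616.  81.]
   [651.6 136.9] len 121.0 ang -99.78
   [631.1  17.7] len 50.6 ang 170.26
   [581.2  26.2] len 118.5 ang 80.79
   [600.2 143.2] len 51.8 ang -6.98
laid c [590.2 237.1]
   [619.1 263. ] len 59.5 ang -98.65
   [610.1 204.1] len 48.8 ang 172.51
   [561.8 210.5] len 61.0 ang 82.56
   [569.7 270.9] len 50.0 ang -9.14
fence c [647.6 113.2]
   [676.7 296.3] len 370.9 ang -99.05
   [618.4 -69.9] len 370.9 ang 80.95
lstop c [622. 264.]
   [669.6 257.3] len 96.1 ang 171.90
   [574.4 270.8] len 96.1 ang -8.10
end c [575.3 -15.1]
   [623.7  -9.3] len 94.7 ang 170.79
   [530.3   5.8] len 26.8 ang -97.94
   [526.6 -20.7] len 95.2 ang -9.36
   [620.5 -36.2] len 27.1 ang 83.17
knobs c [576.4 -16.5]
   [604.  -21.3] len 56.1 ang 170.12
   [548.8 -11.7] len 56.1 ang -9.88
343 235 [439.9 111.1  99.9]
290 226 [460.1 235.5  99.1]
320 200 [524.5 165.1  69.4]
305 150 [641.4 202.5 101.5]
400 176 [579.6 -23.2 109.4]
340 147 [650.2 118.5  99.5]
397 165 [602.2 -11.9 129.4]
263 214 [489.1 303.1  70.9]
```

Request:
{"api": "step_arm", "payload": {
  "series": [
    {"x":25.4,"y":55.9,"z":-6,"twist":85.5},
    {"x":25.4,"y":55.9,"z":-6,"twist":85.5},
    {"x":25.4,"y":55.9,"z":-6,"twist":85.5},
    {"x":25.4,"y":55.9,"z":-6,"twist":85.5},
    {"x":25.4,"y":55.9,"z":-6,"twist":85.5},
    {"x":25.4,"y":55.9,"z":-6,"twist":85.5},
    {"x":25.4,"y":55.9,"z":-6,"twist":85.5},
    {"x":25.4,"y":55.9,"z":-6,"twist":85.5},
    {"x":25.4,"y":55.9,"z":-6,"twist":85.5},
    {"x":25.4,"y":55.9,"z":-6,"twist":85.5}
  ]
}}

```text
$.series[0]: bad value
```

Request:
{"api": "step_arm", "payload": {
  "series": [
    {"x":1.6,"y":3.5,"z":-0.4,"twist":5.3,"jaw":8.5},
    {"x":3.2,"y":7.0,"z":-0.8,"twist":10.6,"jaw":8.5},
    {"x":4.8,"y":10.5,"z":-1.2,"twist":15.9,"jaw":8.5},
    {"x":6.4,"y":14.0,"z":-1.6,"twist":21.2,"jaw":8.5},
    {"x":8.0,"y":17.5,"z":-2.0,"twist":26.5,"jaw":8.5},
    {"x":9.6,"y":21.0,"z":-2.4,"twist":31.8,"jaw":8.5},
    {"x":11.2,"y":24.5,"z":-2.8,"twist":37.1,"jaw":8.5},
    {"x":12.8,"y":28.0,"z":-3.2,"twist":42.4,"jaw":8.5}
  ]
}}

```text
clock: 0.77
eef_pos: [0.3052, -0.1851, 0.1982]
tool_rot: [0.163, 0.689, -0.162, 0.687]
ft_force: [1.1, -0.3, -0.2]
grip_width: 0.0853
```

Request:
{"api": "step_arm", "payload": {
  "series": [
    {"x":1.6,"y":3.5,"twist":5.4,"jaw":8.5},
    {"x":3.2,"y":7.0,"twist":10.8,"jaw":8.5},
    {"x":4.8,"y":10.5,"twist":16.2,"jaw":8.5},
    {"x":6.4,"y":14.0,"twist":21.6,"jaw":8.5},
    {"x":8.0,"y":17.5,"twist":27,"jaw":8.5},
    {"x":9.6,"y":21.0,"twist":32.4,"jaw":8.5},
    {"x":11.2,"y":24.5,"twist":37.8,"jaw":8.5},
    {"x":12.6,"y":27.7,"twist":43.1,"jaw":8.5},
    {"x":12.6,"y":27.7,"twist":43.1,"jaw":8.5}
  ]
}}

```text
$.series[0]: bad value
```

```bash
cat >> h.py <<'E'
from scipy.spatial.transform import Rotation as Ro
def st():
    o=bot.get_obs();M=Ro.from_quat(o['tool_rot']).as_matrix()
    j=np.degrees(np.arctan2(M[1,2],M[0,2]))
    print('t %.2f'%o['clock'],'tcp',np.round(np.array(o['eef_pos'])*1000,1),'jaw %.2f'%j,'F',np.round(o['ft_force'],1),'w %.1f'%(o['grip_width']*1000),'xax',np.round(M[:,0],3)); return o
def wr(o,d,u,v,z=None):
    c=bot.camera_info('wrist');K=np.array(c['camera_matrix']);T=np.array(c['mount']);M=Ro.from_quat(o['tool_rot']).as_matrix()
    r=np.linalg.inv(K)@[u,v,1.]
    q=M@(T[:3,:3]@r); og=M@T[:3,3]+o['eef_pos']
    return og+q*d if z is None else og+q*(z-og[2])/q[2]
E
python3 - <<'E'
from h import *
import pickle
o=st(); save('wrist','w1'); pickle.dump(o,open('o1.pkl','wb')); print(o['joint_pos'])
E
```

```text
t 0.77 tcp [ 305.2 -185.1  198.2] jaw -26.59 F [ 1.1 -0.3 -0.2] w 85.3 xax [-0.002  0.001 -1.   ]
[-5.45011859e-01 -2.26896945e-02 -3.83856318e-01  1.21164253e+00
 -9.20917286e-05  1.48991029e+00]
```

View pics/w1.png

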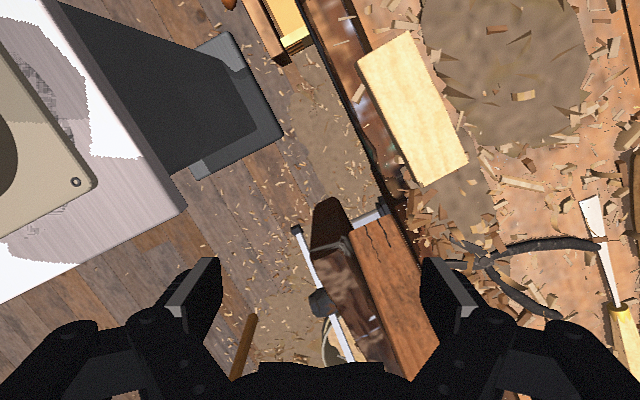

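The rejection was most likely due to the omitted key, so I'm giving all keys now.

Request:
{"api": "step_arm", "payload": {
  "series": [
    {"x":1.6,"y":3.5,"z":0,"twist":5.4,"jaw":8.5},
    {"x":3.2,"y":7.0,"z":0,"twist":10.8,"jaw":8.5},
    {"x":4.8,"y":10.5,"z":0,"twist":16.2,"jaw":8.5},
    {"x":6.4,"y":14.0,"z":0,"twist":21.6,"jaw":8.5},
    {"x":8.0,"y":17.5,"z":0,"twist":27,"jaw":8.5},
    {"x":9.6,"y":21.0,"z":0,"twist":32.4,"jaw":8.5},
    {"x":11.2,"y":24.5,"z":0,"twist":37.8,"jaw":8.5},
    {"x":12.6,"y":27.7,"z":0,"twist":43.0,"jaw":8.5},
    {"x":12.6,"y":27.7,"z":0,"twist":43.0,"jaw":8.5}
  ]
}}

```text
clock: 1.57
eef_pos: [0.4355, 0.1029, 0.197]
tool_rot: [-0.106, 0.7, 0.111, 0.698]
ft_force: [-0.2, 0.4, 0.6]
grip_width: 0.0849
```

```bash
python3 - <<'E'
from h import *
import pickle
o=st(); save('wrist','w2'); pickle.dump(o,open('o2.pkl','wb')); print(o['joint_pos'])
E
```

```text
t 1.57 tcp [435.5 102.9 197. ] jaw 17.63 F [-0.2  0.4  0.6] w 84.9 xax [-0.004  0.007 -1.   ]
[ 0.22712247  0.15842303 -0.18962988  1.22531834  0.00729172  1.49025122]
```

View pics/w2.png

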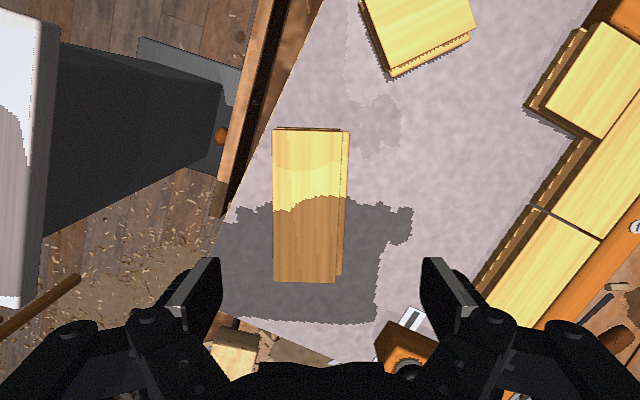

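```bash
python3 - <<'E'
from h import *
import pickle
st()
o=pickle.load(open('o2.pkl','rb'))
P=np.array([wr(o,None,u,v,.098)*1000 for u,v in((273,130),(341,132),(335,283),(272,282))])
print(np.round(P,1),P.mean(0))
for i in range(4):
  d=P[(i+1)%4]-P[i];print(np.hypot(*d[:2]),np.degrees(np.arctan2(d[1],d[0])))
E
```

```text
t 1.62 tcp [433.9 100.5 196.7] jaw 17.40 F [-1.5 -0.2  0.3] w 84.5 xax [-0.006  0.004 -1.   ]
[[386.5 142.7  98. ]
 [432.1 155.7  98. ]
 [465.3  41.9  98. ]
 [417.3  27.5  98. ]] [425.28681015  91.93909115  98.        ]
47.45840466599379 15.974262636828854
118.5988900919522 -73.72412329539239
50.165706616913496 -163.34098654123923
119.21490703649155 104.97483372738486
```

Request:
{"api": "step_arm", "payload": {
  "series": [
    {"x":-0.2,"y":-0.5,"z":-2,"twist":-0.8,"jaw":8.5},
    {"x":-0.35,"y":-0.8,"z":-4.5,"twist":-1.1,"jaw":8.5},
    {"x":-0.35,"y":-0.8,"z":-7,"twist":-1.1,"jaw":8.5},
    {"x":-0.35,"y":-0.8,"z":-8.5,"twist":-1.1,"jaw":8.5},
    {"x":-0.35,"y":-0.8,"z":-8.5,"twist":-1.1,"jaw":8.5},
    {"x":-0.35,"y":-0.8,"z":-8.5,"twist":-1.1,"jaw":8.5}
  ]
}}

```text
clock: 2.12
eef_pos: [0.4292, 0.0913, 0.1112]
tool_rot: [-0.098, 0.703, 0.101, 0.697]
ft_force: [0.2, -0.3, -0.4]
grip_width: 0.0851
```

```bash
python3 - <<'E'
from h import *
st()
E
```

```text
t 2.12 tcp [429.2  91.3 111.2] jaw 16.18 F [ 0.2 -0.3 -0.4] w 85.1 xax [-0.009  0.004 -1.   ]
```

Request:
{"api": "step_arm", "payload": {
  "series": [
    {"x":0.0,"y":0.0,"z":-1.5,"twist":0,"jaw":8.5},
    {"x":0.0,"y":0,"z":-2.8,"twist":0,"jaw":8.5},
    {"x":0,"y":0,"z":-3.6,"twist":0,"jaw":8.5},
    {"x":0,"y":0,"z":-3.9,"twist":0,"jaw":8.5},
    {"x":0,"y":0,"z":-3.9,"twist":0,"jaw":8.5},
    {"x":0,"y":0,"z":-3.9,"twist":0,"jaw":6.2},
    {"x":0,"y":0,"z":-3.9,"twist":0,"jaw":5.8},
    {"x":0,"y":0,"z":-3.9,"twist":0,"jaw":5.8}
  ]
}}

```text
clock: 2.78
eef_pos: [0.4299, 0.0914, 0.0729]
tool_rot: [-0.098, 0.703, 0.101, 0.698]
ft_force: [0.1, -0.4, -0.1]
grip_width: 0.0581
```

```bash
python3 - <<'E'
from h import *
o=st(); save('wrist','w3')
E
```

```text
t 2.78 tcp [429.9  91.4  72.9] jaw 16.18 F [ 0.1 -0.4 -0.1] w 58.1 xax [-0.008  0.004 -1.   ]
```

View pics/w3.png

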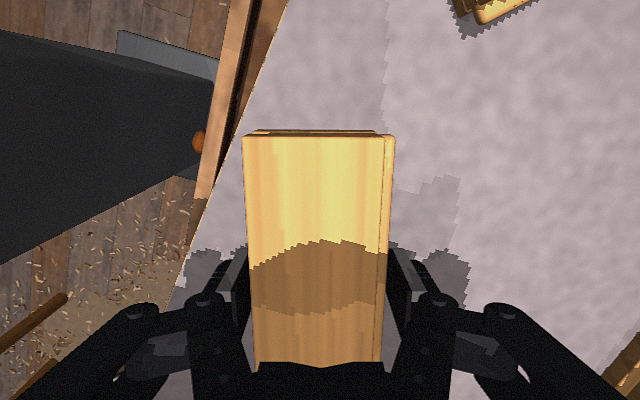

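Request:
{"api": "step_arm", "payload": {
  "series": [
    {"x":0,"y":0,"z":-0.1,"twist":0,"jaw":5.4},
    {"x":0,"y":0,"z":-0.1,"twist":0,"jaw":5.4},
    {"x":0,"y":0,"z":-0.1,"twist":0,"jaw":5.4},
    {"x":0,"y":0,"z":0.3,"twist":0,"jaw":5.4},
    {"x":0,"y":0,"z":0.8,"twist":0,"jaw":5.4},
    {"x":0,"y":0,"z":0.8,"twist":0,"jaw":5.4}
  ]
}}

```text
clock: 3.33
eef_pos: [0.4305, 0.0916, 0.0818]
tool_rot: [-0.098, 0.702, 0.101, 0.698]
ft_force: [0.6, -0.5, -1.1]
grip_width: 0.0547
```

```bash
python3 - <<'E'
from h import *
o=st(); save('wrist','w4')
E
```

```text
t 3.33 tcp [430.5  91.6  81.8] jaw 16.19 F [ 0.6 -0.5 -1.1] w 54.7 xax [-0.006  0.004 -1.   ]
```

View pics/w4.png

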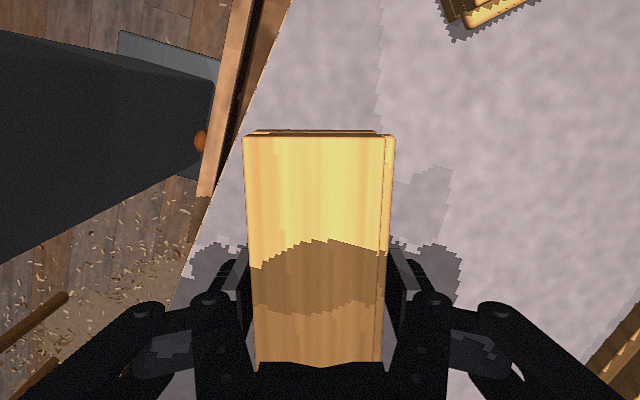

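Request:
{"api": "step_arm", "payload": {
  "series": [
    {"x":1.2,"y":0.8,"z":0.4,"twist":-3,"jaw":5.4},
    {"x":3.2,"y":2.1,"z":0.4,"twist":-8,"jaw":5.4},
    {"x":5.4,"y":3.5,"z":0.4,"twist":-14,"jaw":5.4},
    {"x":7.6,"y":4.9,"z":0.4,"twist":-20,"jaw":5.4},
    {"x":9.0,"y":5.8,"z":0.4,"twist":-24,"jaw":5.4},
    {"x":9.4,"y":6.1,"z":0.4,"twist":-25.2,"jaw":5.4},
    {"x":9.4,"y":6.1,"z":0.2,"twist":-25.2,"jaw":5.4},
    {"x":9.4,"y":6.1,"z":-0.3,"twist":-25.2,"jaw":5.4},
    {"x":9.4,"y":6.1,"z":-0.7,"twist":-25.2,"jaw":5.4},
    {"x":9.4,"y":6.1,"z":-0.8,"twist":-25.2,"jaw":5.4}
  ]
}}

```text
clock: 4.22
eef_pos: [0.5228, 0.1518, 0.0731]
tool_rot: [0.057, 0.707, -0.054, 0.703]
ft_force: [-2.5, -0.6, 7.5]
grip_width: 0.0548
```

```bash
python3 - <<'E'
from h import *
o=st(); save('wrist','w5');save('top','top2')
E
```

```text
t 4.22 tcp [522.8 151.8  73.1] jaw -8.99 F [-2.5 -0.6  7.5] w 54.8 xax [-0.006  0.006 -1.   ]
```

View pics/w5.png

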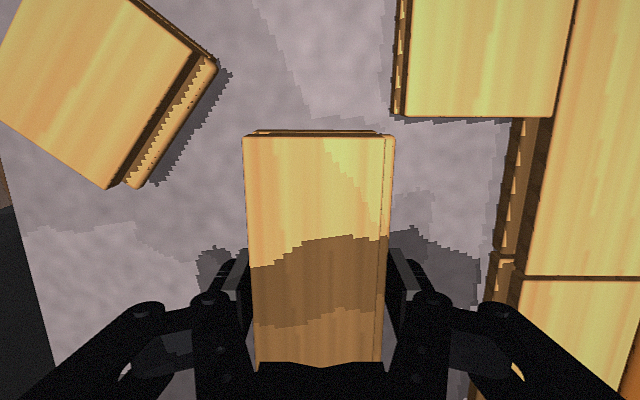

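View pics/top2.png

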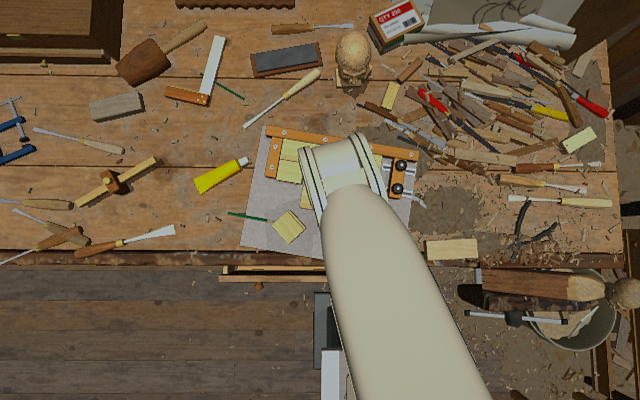

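```bash
python3 - <<'E'
from h import *
o=st(); print(o['joint_pos'])
E
```

```text
t 4.32 tcp [522.8 151.8  73.2] jaw -9.00 F [-1.4 -0.8  1.5] w 54.8 xax [-0.006  0.006 -1.   ]
[ 0.2785139   0.44833984 -0.12977029  0.99663969  0.00735636  2.00646373]
```

Request:
{"api": "step_arm", "payload": {
  "series": [
    {"x":0,"y":0,"z":0.1,"twist":0,"jaw":6.0},
    {"x":0,"y":0,"z":0.1,"twist":0,"jaw":7.0},
    {"x":0,"y":0,"z":0.1,"twist":0,"jaw":7.0},
    {"x":0,"y":0,"z":0.8,"twist":0,"jaw":7.0},
    {"x":0,"y":0,"z":2.5,"twist":0,"jaw":7.0},
    {"x":0,"y":0,"z":4.5,"twist":0,"jaw":7.0}
  ]
}}

```text
clock: 4.82
eef_pos: [0.5217, 0.1515, 0.1178]
tool_rot: [0.057, 0.708, -0.054, 0.702]
ft_force: [-0.2, 0.6, 0.0]
grip_width: 0.0699
```

```bash
python3 - <<'E'
from h import *
o=st(); save('wrist','w6')
E
```

```text
t 4.82 tcp [521.7 151.5 117.8] jaw -9.00 F [-0.2  0.6  0. ] w 69.9 xax [-0.009  0.005 -1.   ]
```

View pics/w6.png

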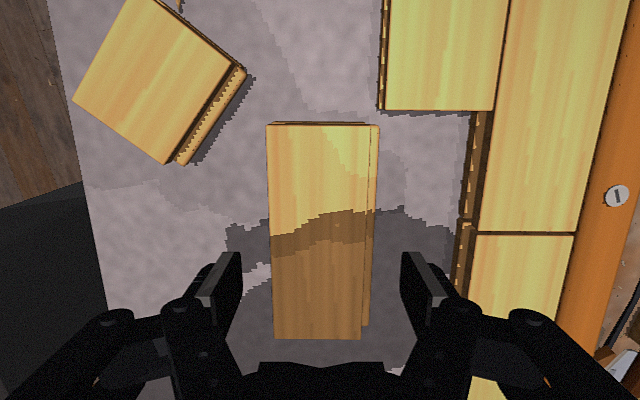

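Request:
{"api": "step_arm", "payload": {
  "series": [
    {"x":-0.5,"y":0.1,"z":0,"twist":7,"jaw":6.5},
    {"x":-1.0,"y":0.2,"z":0,"twist":14,"jaw":6},
    {"x":-1.5,"y":0.3,"z":0,"twist":21,"jaw":6},
    {"x":-2.0,"y":0.4,"z":0,"twist":28,"jaw":6},
    {"x":-2.5,"y":0.5,"z":0,"twist":35,"jaw":6},
    {"x":-3,"y":0.5,"z":0,"twist":42,"jaw":6},
    {"x":-3.5,"y":0.6,"z":0,"twist":49,"jaw":6},
    {"x":-4.0,"y":0.7,"z":0,"twist":56,"jaw":6},
    {"x":-4.5,"y":0.8,"z":0,"twist":63,"jaw":6},
    {"x":-5.0,"y":0.8,"z":0,"twist":70,"jaw":6}
  ]
}}

```text
clock: 5.7
eef_pos: [0.4749, 0.1606, 0.1234]
tool_rot: [-0.359, 0.61, 0.363, 0.607]
ft_force: [-0.7, 0.9, 0.5]
grip_width: 0.0602
```

Request:
{"api": "step_arm", "payload": {
  "series": [
    {"x":0,"y":0,"z":0,"twist":7,"jaw":6},
    {"x":0,"y":0,"z":0,"twist":14,"jaw":6},
    {"x":0,"y":0,"z":0,"twist":20,"jaw":6},
    {"x":0,"y":0,"z":0,"twist":20,"jaw":6},
    {"x":0,"y":0,"z":0,"twist":20,"jaw":6}
  ]
}}

```text
clock: 6.12
eef_pos: [0.4751, 0.1607, 0.1238]
tool_rot: [-0.459, 0.538, 0.462, 0.535]
ft_force: [-0.4, 0.2, 0.7]
grip_width: 0.06
```

```bash
cat >> h.py <<'E'
C=np.array([669.6,256.0]);ps=np.radians(-9.05);EX=np.array([np.cos(ps),np.sin(ps)]);EY=np.array([-EX[1],EX[0]])
def bd(p): 
    r=np.array(p)[:2]-C; return np.array([100+r@EX,120+r@EY])
def wd(bx,by): return C+(bx-100)*EX+(by-120)*EY
E
python3 - <<'E'
from h import *
o=st(); print(bd(o['eef_pos']*1000)); save('wrist','w7')
E
```

```text
t 6.12 tcp [475.1 160.7 123.8] jaw 81.21 F [-0.4  0.2  0.7] w 60.0 xax [-0.006  0.    -1.   ]
[-77.03548753  -4.72690296]
```

View pics/w7.png

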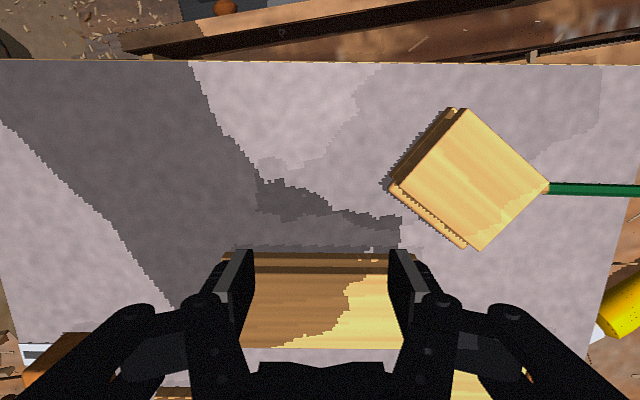

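Request:
{"api": "step_arm", "payload": {
  "series": [
    {"x":-0.3,"y":0,"z":-2,"twist":-0.2,"jaw":6},
    {"x":-0.3,"y":0,"z":-3.8,"twist":-0.2,"jaw":6},
    {"x":-0.3,"y":0,"z":-4.7,"twist":-0.2,"jaw":6},
    {"x":-0.3,"y":0,"z":-4.9,"twist":-0.2,"jaw":6},
    {"x":-0.3,"y":0,"z":-4.9,"twist":-0.2,"jaw":6}
  ]
}}

```text
clock: 6.58
eef_pos: [0.4717, 0.1605, 0.0742]
tool_rot: [-0.457, 0.54, 0.461, 0.536]
ft_force: [0.1, 0.0, 0.2]
grip_width: 0.0601
```

```bash
python3 - <<'E'
from h import *
o=st(); print(bd(o['eef_pos']*1000))
E
```

```text
t 6.58 tcp [471.7 160.5  74.2] jaw 80.97 F [0.1 0.  0.2] w 60.1 xax [-0.008 -0.    -1.   ]
[-80.43471905  -5.47347833]
```

Request:
{"api": "step_arm", "payload": {
  "series": [
    {"x":0.5,"y":-0.08,"z":0,"twist":0,"jaw":6},
    {"x":1.0,"y":-0.16,"z":0,"twist":0,"jaw":6},
    {"x":1.5,"y":-0.24,"z":0,"twist":0,"jaw":6},
    {"x":2.0,"y":-0.32,"z":0,"twist":0,"jaw":6},
    {"x":2.6,"y":-0.42,"z":0,"twist":0,"jaw":6},
    {"x":3.2,"y":-0.51,"z":0,"twist":0,"jaw":6},
    {"x":3.8,"y":-0.6,"z":0,"twist":0,"jaw":6},
    {"x":4.4,"y":-0.7,"z":0,"twist":0,"jaw":6},
    {"x":4.9,"y":-0.78,"z":0,"twist":0,"jaw":6},
    {"x":4.9,"y":-0.78,"z":0,"twist":0,"jaw":6}
  ]
}}

```text
clock: 7.42
eef_pos: [0.5222, 0.1525, 0.0742]
tool_rot: [-0.457, 0.54, 0.46, 0.536]
ft_force: [0.5, 0.4, -0.0]
grip_width: 0.0601
```

```bash
python3 - <<'E'
from h import *
o=st(); print(bd(o['eef_pos']*1000)); save('wrist','w8'); save('scene','s8')
E
```

```text
t 7.42 tcp [522.2 152.5  74.2] jaw 80.93 F [ 0.5  0.4 -0. ] w 60.1 xax [-0.006 -0.    -1.   ]
[-29.23805534  -5.42002252]
```

View pics/w8.png

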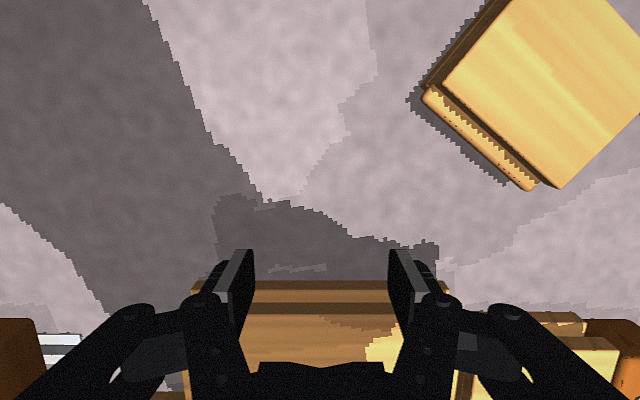

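```bash
python3 - <<'E'
import cv2
p=cv2.imread('pics/s8.png')[150:270,220:440]
cv2.imwrite('pics/s8c.png',cv2.resize(p,None,fx=3.6,fy=3.6,interpolation=cv2.INTER_CUBIC))
E
```

```text
(no output)
```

View pics/s8c.png

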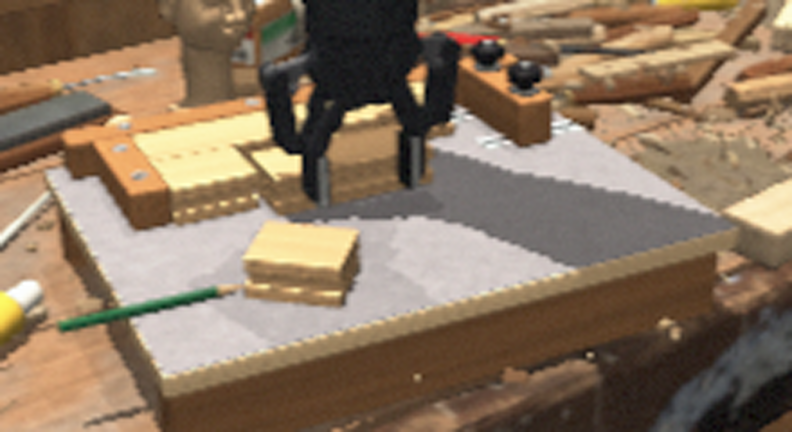

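Request:
{"api": "step_arm", "payload": {
  "series": [
    {"x":0.3,"y":-0.05,"z":0,"twist":0,"jaw":6},
    {"x":0.6,"y":-0.1,"z":0,"twist":0,"jaw":6},
    {"x":0.9,"y":-0.14,"z":0,"twist":0,"jaw":6},
    {"x":1.2,"y":-0.19,"z":0,"twist":0,"jaw":6},
    {"x":1.4,"y":-0.22,"z":0,"twist":0,"jaw":6},
    {"x":1.4,"y":-0.22,"z":0,"twist":0,"jaw":6}
  ]
}}

```text
clock: 8.02
eef_pos: [0.5358, 0.1503, 0.074]
tool_rot: [-0.457, 0.54, 0.46, 0.536]
ft_force: [0.5, 0.3, -0.2]
grip_width: 0.06
```

```bash
python3 - <<'E'
from h import *
o=st(); print(bd(o['eef_pos']*1000)); save('scene','s9')
import cv2
p=cv2.imread('pics/s9.png')[150:250,230:400]
cv2.imwrite('pics/s9c.png',cv2.resize(p,None,fx=4.5,fy=4.5,interpolation=cv2.INTER_CUBIC))
E
```

```text
t 8.02 tcp [535.8 150.3  74. ] jaw 80.93 F [ 0.5  0.3 -0.2] w 60.0 xax [-0.007 -0.    -1.   ]
[-15.4886323   -5.47240628]
```

View pics/s9c.png

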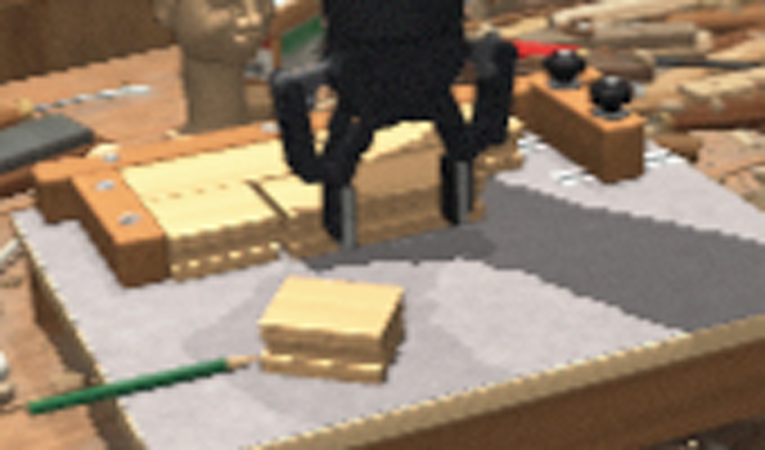

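Request:
{"api": "step_arm", "payload": {
  "series": [
    {"x":0.1,"y":-0.02,"z":0,"twist":0,"jaw":6},
    {"x":0.2,"y":-0.03,"z":0,"twist":0,"jaw":6},
    {"x":0.3,"y":-0.05,"z":0,"twist":0,"jaw":6},
    {"x":0.35,"y":-0.05,"z":0,"twist":0,"jaw":6},
    {"x":0.35,"y":-0.05,"z":0,"twist":0,"jaw":6}
  ]
}}

```text
clock: 8.48
eef_pos: [0.5392, 0.1498, 0.074]
tool_rot: [-0.457, 0.54, 0.46, 0.536]
ft_force: [-0.9, -0.3, 0.6]
grip_width: 0.0599
```

Request:
{"api": "step_arm", "payload": {
  "series": [
    {"x":0.05,"y":-0.01,"z":0,"twist":0,"jaw":6},
    {"x":0.1,"y":-0.02,"z":0,"twist":0,"jaw":6}
  ]
}}

```text
clock: 8.65
eef_pos: [0.5402, 0.1496, 0.0741]
tool_rot: [-0.457, 0.54, 0.46, 0.536]
ft_force: [-1.4, -0.1, -0.9]
grip_width: 0.06
```

Request:
{"api": "step_arm", "payload": {
  "series": [
    {"x":0.05,"y":-0.01,"z":0,"twist":0,"jaw":6},
    {"x":0.1,"y":-0.02,"z":0,"twist":0,"jaw":6}
  ]
}}

```text
clock: 8.82
eef_pos: [0.5405, 0.1495, 0.074]
tool_rot: [-0.457, 0.54, 0.461, 0.536]
ft_force: [-3.6, 1.3, 2.1]
grip_width: 0.0602
```

Request:
{"api": "step_arm", "payload": {
  "series": [
    {"x":0.05,"y":-0.01,"z":0,"twist":0,"jaw":6}
  ]
}}

```text
clock: 8.9
eef_pos: [0.5405, 0.1495, 0.074]
tool_rot: [-0.457, 0.54, 0.461, 0.535]
ft_force: [-3.4, 0.9, 1.1]
grip_width: 0.0601
```

Request:
{"api": "step_arm", "payload": {
  "series": [
    {"x":0.1,"y":-0.02,"z":0,"twist":0,"jaw":6},
    {"x":0.15,"y":-0.02,"z":0,"twist":0,"jaw":6},
    {"x":0.15,"y":-0.02,"z":0,"twist":0,"jaw":6}
  ]
}}

```text
clock: 9.15
eef_pos: [0.5405, 0.1495, 0.074]
tool_rot: [-0.456, 0.541, 0.462, 0.535]
ft_force: [-6.1, 0.9, 3.7]
grip_width: 0.0597
```

Request:
{"api": "step_arm", "payload": {
  "series": [
    {"x":0.15,"y":-0.02,"z":0,"twist":0,"jaw":6},
    {"x":0.25,"y":-0.04,"z":0,"twist":0,"jaw":6},
    {"x":0.35,"y":-0.05,"z":0,"twist":0,"jaw":6},
    {"x":0.38,"y":-0.06,"z":0,"twist":0,"jaw":6},
    {"x":0.38,"y":-0.06,"z":0,"twist":0,"jaw":6}
  ]
}}

```text
clock: 9.57
eef_pos: [0.5405, 0.1495, 0.0741]
tool_rot: [-0.454, 0.543, 0.464, 0.533]
ft_force: [-11.9, 2.7, 9.2]
grip_width: 0.0601
```

Request:
{"api": "step_arm", "payload": {
  "series": [
    {"x":0.3,"y":-0.05,"z":0,"twist":0,"jaw":6},
    {"x":0.4,"y":-0.06,"z":0,"twist":0,"jaw":6},
    {"x":0.5,"y":-0.08,"z":0,"twist":0,"jaw":6},
    {"x":0.52,"y":-0.08,"z":0,"twist":0,"jaw":6},
    {"x":0.52,"y":-0.08,"z":0,"twist":0,"jaw":6},
    {"x":0.52,"y":-0.08,"z":0,"twist":0,"jaw":6}
  ]
}}

```text
clock: 10.07
eef_pos: [0.5404, 0.1495, 0.0741]
tool_rot: [-0.452, 0.545, 0.467, 0.53]
ft_force: [-16.1, 3.0, 10.5]
grip_width: 0.0601
```

Request:
{"api": "step_arm", "payload": {
  "series": [
    {"x":0.5,"y":-0.08,"z":0,"twist":0,"jaw":6},
    {"x":0.55,"y":-0.09,"z":0,"twist":0,"jaw":6},
    {"x":0.55,"y":-0.09,"z":0,"twist":0,"jaw":6},
    {"x":0.55,"y":-0.09,"z":0,"twist":0,"jaw":6}
  ]
}}

```text
clock: 10.4
eef_pos: [0.5401, 0.1496, 0.0742]
tool_rot: [-0.449, 0.547, 0.47, 0.528]
ft_force: [-16.4, 3.0, 12.1]
grip_width: 0.0601
```

```bash
python3 - <<'E'
from h import *
o=st(); print(bd(o['eef_pos']*1000)); save('scene','s10'); save('wrist','w10')
import cv2
p=cv2.imread('pics/s10.png')[150:250,230:400]
cv2.imwrite('pics/s10c.png',cv2.resize(p,None,fx=4.5,fy=4.5,interpolation=cv2.INTER_CUBIC))
E
```

```text
t 10.40 tcp [540.1 149.6  74.2] jaw 81.08 F [-16.4   3.   12.1] w 60.1 xax [-0.04   0.005 -0.999]
[-11.09779443  -5.47919707]
```

View pics/s10c.png

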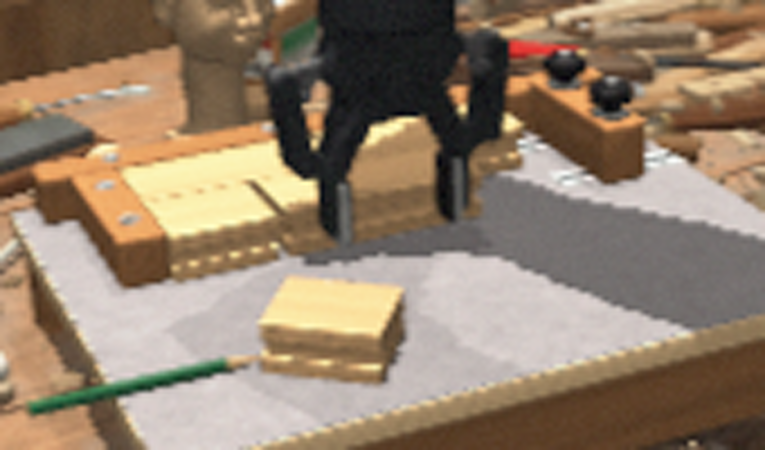

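Request:
{"api": "step_arm", "payload": {
  "series": [
    {"x":-0.5,"y":0.08,"z":0.0,"twist":0,"jaw":6},
    {"x":-1.5,"y":0.24,"z":0,"twist":0,"jaw":6},
    {"x":-3.0,"y":0.48,"z":0.6,"twist":0,"jaw":6},
    {"x":-4.5,"y":1.5,"z":3,"twist":-5,"jaw":7},
    {"x":-6.0,"y":3.5,"z":6,"twist":-12,"jaw":8},
    {"x":-7.0,"y":5.5,"z":8,"twist":-19,"jaw":8.5},
    {"x":-8.0,"y":7.5,"z":8,"twist":-26,"jaw":8.5},
    {"x":-8.0,"y":8.7,"z":8,"twist":-33,"jaw":8.5},
    {"x":-8.0,"y":8.7,"z":8,"twist":-39,"jaw":8.5},
    {"x":-8.0,"y":8.7,"z":8,"twist":-39,"jaw":8.5}
  ]
}}

```text
clock: 11.33
eef_pos: [0.4609, 0.2374, 0.1547]
tool_rot: [-0.241, 0.664, 0.267, 0.655]
ft_force: [-0.5, -0.4, 0.5]
grip_width: 0.0847
```

```bash
python3 - <<'E'
from h import *
import pickle
o=st(); save('wrist','w11');pickle.dump(o,open('o11.pkl','wb'));
E
```

```text
t 11.33 tcp [460.9 237.4 154.7] jaw 42.07 F [-0.5 -0.4  0.5] w 84.7 xax [-0.025  0.03  -0.999]
```

View pics/w11.png

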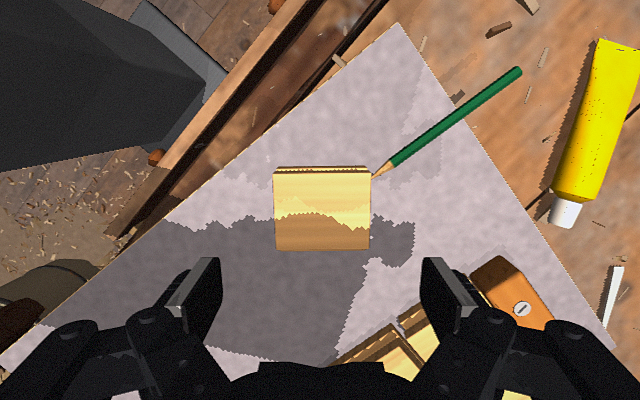

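```bash
python3 - <<'E'
from h import *
import pickle
o=pickle.load(open('o11.pkl','rb'))
P=np.array([wr(o,None,u,v,.098)*1000 for u,v in((274,173),(371,171),(370,249),(277,250))])
print(np.round(P,1),P.mean(0))
for i in range(4):
  d=P[(i+1)%4]-P[i];print(np.hypot(*d[:2]),np.degrees(np.arctan2(d[1],d[0])))
print('pencil tip',wr(o,None,374,175,.0735)*1000,wr(o,None,440,126,.0735)*1000)
E
```

```text
[[417.5 242.9  98. ]
 [459.8 282.7  98. ]
 [494.3 246.3  98. ]
 [450.9 206.2  98. ]] [455.6295368  244.53683183  98.        ]
58.05642868397705 43.24434929573897
50.16018118824838 -46.530942585948615
59.084617897923565 -137.31619104489064
49.58868747329001 132.2868782002566
pencil tip [468.84551459 281.37621203  73.5       ] [478.09597179 333.21490243  73.5       ]
```

Request:
{"api": "step_arm", "payload": {
  "series": [
    {"x":0,"y":0.1,"z":-2.5,"twist":1,"jaw":8.5},
    {"x":0,"y":0.1,"z":-5,"twist":1,"jaw":8.5},
    {"x":0,"y":0.1,"z":-7,"twist":1,"jaw":8.5},
    {"x":0,"y":0.1,"z":-7.9,"twist":1,"jaw":8.5},
    {"x":0,"y":0.1,"z":-8.1,"twist":1,"jaw":8.5},
    {"x":0,"y":0.1,"z":-8.1,"twist":1,"jaw":7.0},
    {"x":0,"y":0.1,"z":-8.1,"twist":1,"jaw":6.4},
    {"x":0,"y":0.1,"z":-8.1,"twist":1,"jaw":6.4}
  ]
}}

```text
clock: 12.05
eef_pos: [0.462, 0.2383, 0.0748]
tool_rot: [-0.248, 0.661, 0.274, 0.653]
ft_force: [0.5, 0.2, 0.4]
grip_width: 0.0643
```

```bash
python3 - <<'E'
from h import *
import pickle
o=st(); save('wrist','w12')
E
```

```text
t 12.05 tcp [462.  238.3  74.8] jaw 43.25 F [0.5 0.2 0.4] w 64.3 xax [-0.024  0.03  -0.999]
```

View pics/w12.png

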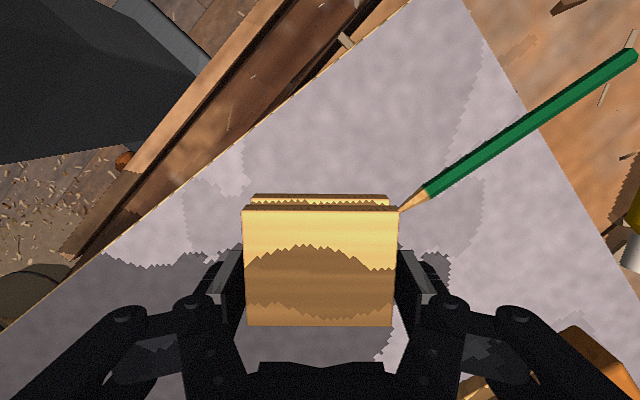

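Request:
{"api": "step_arm", "payload": {
  "series": [
    {"x":0,"y":0,"z":-0.1,"twist":0,"jaw":6.1},
    {"x":0,"y":0,"z":-0.1,"twist":0,"jaw":5.85},
    {"x":0,"y":0,"z":-0.1,"twist":0,"jaw":5.85},
    {"x":0,"y":0,"z":0.3,"twist":0,"jaw":5.85},
    {"x":0,"y":0,"z":1.2,"twist":0,"jaw":5.85},
    {"x":0,"y":0,"z":2.5,"twist":0,"jaw":5.85},
    {"x":0,"y":0,"z":2.5,"twist":0,"jaw":5.85}
  ]
}}

```text
clock: 12.68
eef_pos: [0.4634, 0.2391, 0.1024]
tool_rot: [-0.247, 0.66, 0.274, 0.655]
ft_force: [0.2, 0.5, -0.2]
grip_width: 0.0592
```

```bash
python3 - <<'E'
from h import *
import pickle
o=st(); save('wrist','w13')
print((wd(-40,-98)-o['eef_pos'][:2]*1000)/10)
E
```

```text
t 12.68 tcp [463.4 239.1 102.4] jaw 43.26 F [ 0.2  0.5 -0.2] w 59.2 xax [-0.02   0.032 -0.999]
[  3.36121421 -17.6383547 ]
```

View pics/w13.png

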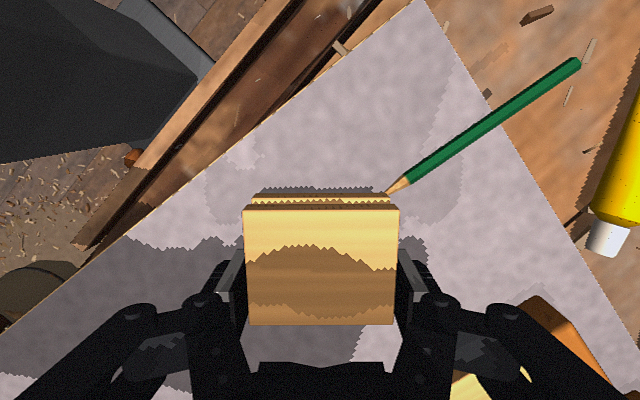

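Request:
{"api": "step_arm", "payload": {
  "series": [
    {"x":0,"y":-1.5,"z":0.5,"twist":2,"jaw":5.85},
    {"x":0.2,"y":-4.0,"z":0.8,"twist":6,"jaw":5.85},
    {"x":0.8,"y":-7,"z":0.8,"twist":12,"jaw":5.85},
    {"x":1.6,"y":-10,"z":0.8,"twist":18,"jaw":5.85},
    {"x":2.4,"y":-13,"z":0.8,"twist":24,"jaw":5.85},
    {"x":3.2,"y":-16,"z":0.8,"twist":30,"jaw":5.85},
    {"x":4.0,"y":-18,"z":0.8,"twist":35,"jaw":5.85},
    {"x":4.2,"y":-18.6,"z":0.6,"twist":37.7,"jaw":5.85},
    {"x":4.2,"y":-18.6,"z":0.4,"twist":37.7,"jaw":5.85},
    {"x":4.2,"y":-18.6,"z":0.4,"twist":37.7,"jaw":5.85}
  ]
}}

```text
clock: 13.57
eef_pos: [0.5044, 0.0527, 0.1044]
tool_rot: [-0.446, 0.546, 0.47, 0.531]
ft_force: [-0.1, -0.1, -0.1]
grip_width: 0.0595
```

```bash
python3 - <<'E'
from h import *
import pickle
o=st(); print(bd(o['eef_pos']*1000));save('wrist','w14');pickle.dump(o,open('o14.pkl','wb'))
save('scene','s14')
import cv2
p=cv2.imread('pics/s14.png')[150:250,230:440]
cv2.imwrite('pics/s14c.png',cv2.resize(p,None,fx=3.8,fy=3.8,interpolation=cv2.INTER_CUBIC))
E
```

```text
t 13.57 tcp [504.4  52.7 104.4] jaw 80.82 F [-0.1 -0.1 -0.1] w 59.5 xax [-0.038  0.012 -0.999]
[ -31.12694589 -106.77549118]
```

View pics/w14.png

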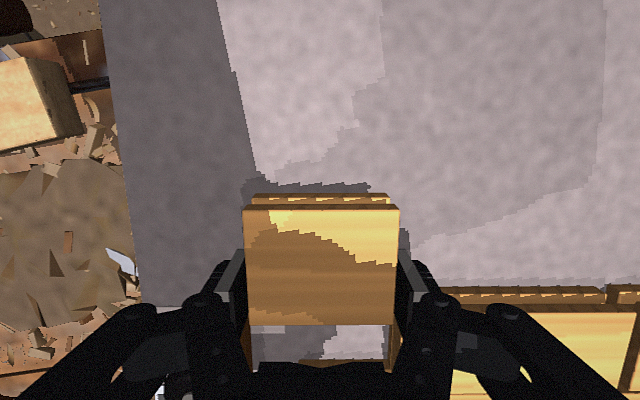

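View pics/s14c.png

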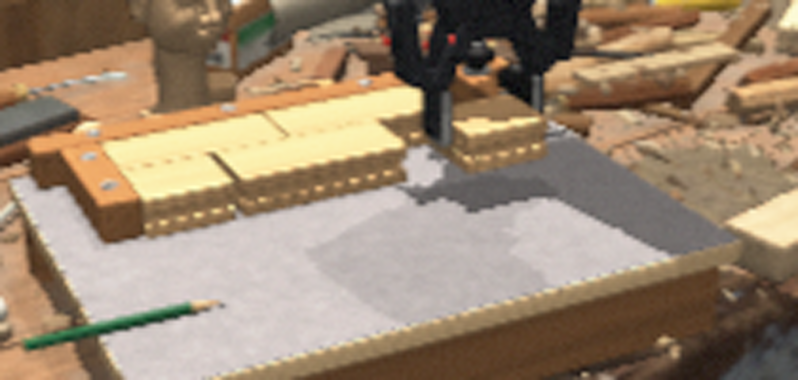

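Request:
{"api": "step_arm", "payload": {
  "series": [
    {"x":0,"y":0,"z":-1.0,"twist":0,"jaw":5.85},
    {"x":0,"y":0,"z":-2.0,"twist":0,"jaw":5.85},
    {"x":0,"y":0,"z":-2.8,"twist":0,"jaw":5.85},
    {"x":0,"y":0,"z":-3.0,"twist":0,"jaw":5.85},
    {"x":0,"y":0,"z":-3.05,"twist":0,"jaw":5.85},
    {"x":0,"y":0,"z":-3.05,"twist":0,"jaw":6.3},
    {"x":0,"y":0,"z":-3.05,"twist":0,"jaw":7.2},
    {"x":0,"y":0,"z":-3.0,"twist":0,"jaw":7.2}
  ]
}}

```text
clock: 14.33
eef_pos: [0.5039, 0.0538, 0.0741]
tool_rot: [-0.447, 0.545, 0.471, 0.53]
ft_force: [-0.1, -0.1, 0.2]
grip_width: 0.0719
```

Request:
{"api": "step_arm", "payload": {
  "series": [
    {"x":0,"y":0,"z":1,"twist":0,"jaw":7.2},
    {"x":0,"y":0,"z":3,"twist":0,"jaw":7.2},
    {"x":-0.5,"y":0,"z":5,"twist":0,"jaw":6.5},
    {"x":-2.0,"y":0.3,"z":6,"twist":0,"jaw":4},
    {"x":-4.0,"y":0.6,"z":6,"twist":0,"jaw":2.4},
    {"x":-5.4,"y":0.85,"z":6,"twist":0,"jaw":2.4},
    {"x":-5.4,"y":0.85,"z":6,"twist":0,"jaw":2.4}
  ]
}}

```text
clock: 14.92
eef_pos: [0.4473, 0.0624, 0.1347]
tool_rot: [-0.447, 0.546, 0.472, 0.529]
ft_force: [-1.1, 0.9, -0.4]
grip_width: 0.024
```

```bash
python3 - <<'E'
from h import *
import pickle
o=st(); print(bd(o['eef_pos']*1000));save('wrist','w15');pickle.dump(o,open('o15.pkl','wb'))
E
```

```text
t 14.92 tcp [447.3  62.4 134.7] jaw 81.01 F [-1.1  0.9 -0.4] w 24.0 xax [-0.04   0.012 -0.999]
[ -89.0963237  -106.14076053]
```

View pics/w15.png

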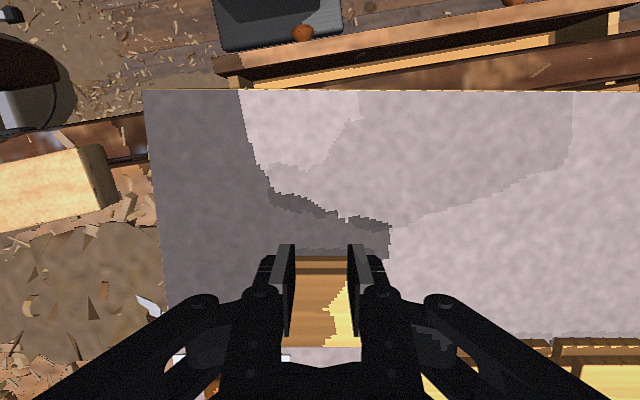

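Request:
{"api": "step_arm", "payload": {
  "series": [
    {"x":0,"y":0,"z":-2,"twist":0,"jaw":2.4},
    {"x":0,"y":0,"z":-4,"twist":0,"jaw":2.4},
    {"x":0,"y":0,"z":-5.5,"twist":0,"jaw":2.4},
    {"x":0,"y":0,"z":-6,"twist":0,"jaw":2.4},
    {"x":0,"y":0,"z":-6.05,"twist":0,"jaw":2.4},
    {"x":0,"y":0,"z":-6.05,"twist":0,"jaw":2.4}
  ]
}}

```text
clock: 15.47
eef_pos: [0.4498, 0.0623, 0.0745]
tool_rot: [-0.447, 0.545, 0.471, 0.53]
ft_force: [-0.4, 0.4, 0.5]
grip_width: 0.0239
```

```bash
python3 - <<'E'
from h import *
o=st(); print(bd(o['eef_pos']*1000))
E
```

```text
t 15.47 tcp [449.8  62.3  74.5] jaw 80.99 F [-0.4  0.4  0.5] w 23.9 xax [-0.038  0.012 -0.999]
[ -86.57103661 -105.82228492]
```

Request:
{"api": "step_arm", "payload": {
  "series": [
    {"x":0.5,"y":-0.08,"z":0,"twist":0,"jaw":2.4},
    {"x":1.0,"y":-0.16,"z":0,"twist":0,"jaw":2.4},
    {"x":1.5,"y":-0.24,"z":0,"twist":0,"jaw":2.4},
    {"x":2.0,"y":-0.32,"z":0,"twist":0,"jaw":2.4},
    {"x":2.6,"y":-0.42,"z":0,"twist":0,"jaw":2.4},
    {"x":3.2,"y":-0.51,"z":0,"twist":0,"jaw":2.4},
    {"x":3.8,"y":-0.6,"z":0,"twist":0,"jaw":2.4},
    {"x":4.4,"y":-0.7,"z":0,"twist":0,"jaw":2.4},
    {"x":5.1,"y":-0.81,"z":0,"twist":0,"jaw":2.4},
    {"x":5.3,"y":-0.85,"z":0,"twist":0,"jaw":2.4}
  ]
}}

```text
clock: 16.3
eef_pos: [0.5043, 0.0537, 0.0745]
tool_rot: [-0.447, 0.545, 0.471, 0.531]
ft_force: [-0.5, -0.1, 0.6]
grip_width: 0.0238
```

```bash
python3 - <<'E'
from h import *
o=st(); print(bd(o['eef_pos']*1000))
save('wrist','w16');save('scene','s16')
import cv2
p=cv2.imread('pics/s16.png')[150:250,230:440]
cv2.imwrite('pics/s16c.png',cv2.resize(p,None,fx=3.8,fy=3.8,interpolation=cv2.INTER_CUBIC))
E
```

```text
t 16.30 tcp [504.3  53.7  74.5] jaw 80.97 F [-0.5 -0.1  0.6] w 23.8 xax [-0.037  0.012 -0.999]
[ -31.37648433 -105.81904997]
```

View pics/w16.png

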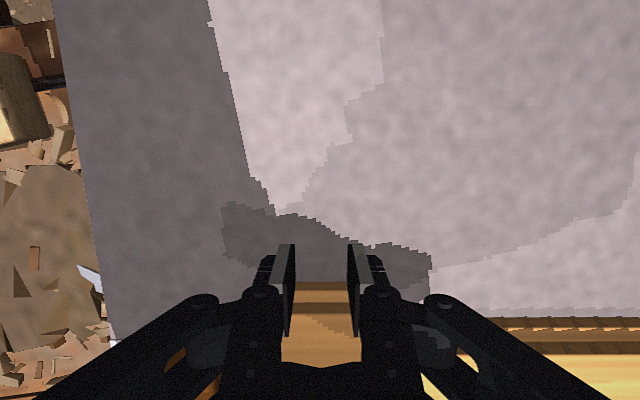

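View pics/s16c.png

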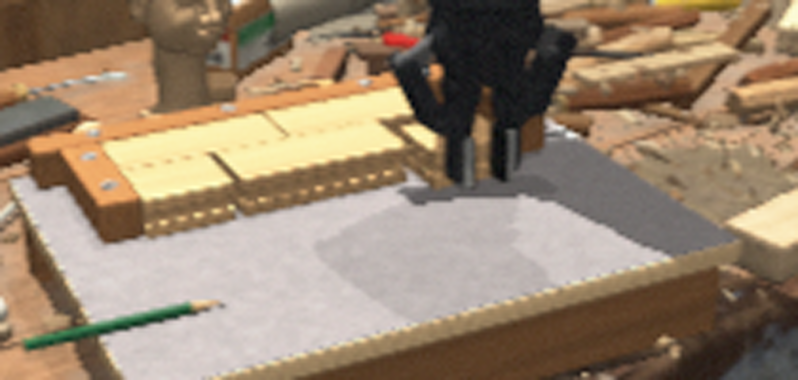

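Request:
{"api": "step_arm", "payload": {
  "series": [
    {"x":0.3,"y":-0.05,"z":0,"twist":0,"jaw":2.4},
    {"x":0.6,"y":-0.1,"z":0,"twist":0,"jaw":2.4},
    {"x":0.9,"y":-0.14,"z":0,"twist":0,"jaw":2.4},
    {"x":1.2,"y":-0.19,"z":0,"twist":0,"jaw":2.4},
    {"x":1.5,"y":-0.24,"z":0,"twist":0,"jaw":2.4},
    {"x":1.5,"y":-0.24,"z":0,"twist":0,"jaw":2.4}
  ]
}}

```text
clock: 16.9
eef_pos: [0.5193, 0.0512, 0.0744]
tool_rot: [-0.447, 0.545, 0.471, 0.531]
ft_force: [-0.6, 0.7, 0.2]
grip_width: 0.0238
```

Request:
{"api": "step_arm", "payload": {
  "series": [
    {"x":0.1,"y":-0.02,"z":0,"twist":0,"jaw":2.4},
    {"x":0.2,"y":-0.03,"z":0,"twist":0,"jaw":2.4},
    {"x":0.3,"y":-0.05,"z":0,"twist":0,"jaw":2.4},
    {"x":0.4,"y":-0.06,"z":0,"twist":0,"jaw":2.4},
    {"x":0.5,"y":-0.08,"z":0,"twist":0,"jaw":2.4},
    {"x":0.5,"y":-0.08,"z":0,"twist":0,"jaw":2.4}
  ]
}}

```text
clock: 17.4
eef_pos: [0.5238, 0.0506, 0.0743]
tool_rot: [-0.447, 0.545, 0.471, 0.53]
ft_force: [-1.3, 0.4, 0.8]
grip_width: 0.0244
```

```bash
python3 - <<'E'
from h import *
o=st(); print(bd(o['eef_pos']*1000))
E
```

```text
t 17.40 tcp [523.8  50.6  74.3] jaw 80.97 F [-1.3  0.4  0.8] w 24.4 xax [-0.038  0.012 -0.999]
[ -11.66262457 -105.81528435]
```

Request:
{"api": "step_arm", "payload": {
  "series": [
    {"x":0.1,"y":-0.02,"z":0,"twist":0,"jaw":2.4},
    {"x":0.2,"y":-0.03,"z":0,"twist":0,"jaw":2.4},
    {"x":0.3,"y":-0.05,"z":0,"twist":0,"jaw":2.4},
    {"x":0.4,"y":-0.06,"z":0,"twist":0,"jaw":2.4},
    {"x":0.5,"y":-0.08,"z":0,"twist":0,"jaw":2.4},
    {"x":0.55,"y":-0.09,"z":0,"twist":0,"jaw":2.4},
    {"x":0.6,"y":-0.09,"z":0,"twist":0,"jaw":2.4},
    {"x":0.6,"y":-0.09,"z":0,"twist":0,"jaw":2.4}
  ]
}}

```text
clock: 18.07
eef_pos: [0.5238, 0.0505, 0.0743]
tool_rot: [-0.444, 0.547, 0.474, 0.527]
ft_force: [-15.9, 3.5, 12.6]
grip_width: 0.0237
```

Request:
{"api": "step_arm", "payload": {
  "series": [
    {"x":0.5,"y":-0.08,"z":0,"twist":0,"jaw":2.4},
    {"x":0.55,"y":-0.09,"z":0,"twist":0,"jaw":2.4},
    {"x":0.55,"y":-0.09,"z":0,"twist":0,"jaw":2.4},
    {"x":0.55,"y":-0.09,"z":0,"twist":0,"jaw":2.4}
  ]
}}

```text
clock: 18.4
eef_pos: [0.5236, 0.0505, 0.0743]
tool_rot: [-0.441, 0.55, 0.477, 0.525]
ft_force: [-15.1, 3.5, 13.1]
grip_width: 0.0237
```

Request:
{"api": "step_arm", "payload": {
  "series": [
    {"x":-0.5,"y":0.08,"z":0.0,"twist":0,"jaw":2.4},
    {"x":-1.5,"y":0.24,"z":0,"twist":0,"jaw":2.4},
    {"x":-3.0,"y":0.48,"z":0.6,"twist":0,"jaw":2.4},
    {"x":-4.5,"y":0.7,"z":3,"twist":0,"jaw":2.4},
    {"x":-4.5,"y":0.7,"z":6,"twist":0,"jaw":2.4},
    {"x":-4.5,"y":0.7,"z":9,"twist":0,"jaw":2.4},
    {"x":-4.5,"y":-1,"z":10,"twist":0,"jaw":2.4},
    {"x":-4.5,"y":-3,"z":10,"twist":0,"jaw":2.4}
  ]
}}

```text
clock: 19.07
eef_pos: [0.4817, 0.021, 0.1782]
tool_rot: [-0.444, 0.547, 0.476, 0.527]
ft_force: [1.0, -0.7, -0.2]
grip_width: 0.0238
```

```bash
python3 - <<'E'
from h import *
import pickle
o=st(); print(bd(o['eef_pos']*1000))
save('wrist','w17');save('scene','s17');pickle.dump(o,open('o17.pkl','wb'));print(o['joint_pos'])
import cv2
p=cv2.imread('pics/s17.png')[140:240,230:440]
cv2.imwrite('pics/s17c.png',cv2.resize(p,None,fx=3.8,fy=3.8,interpolation=cv2.INTER_CUBIC))
E
```

```text
t 19.07 tcp [481.7  21.  178.2] jaw 81.22 F [ 1.  -0.7 -0.2] w 23.8 xax [-0.051  0.016 -0.999]
[ -48.5803207  -141.62978579]
[ 0.0324902   0.27579273 -0.0908068   1.25470881  0.01759198  0.1851502 ]
```

View pics/w17.png

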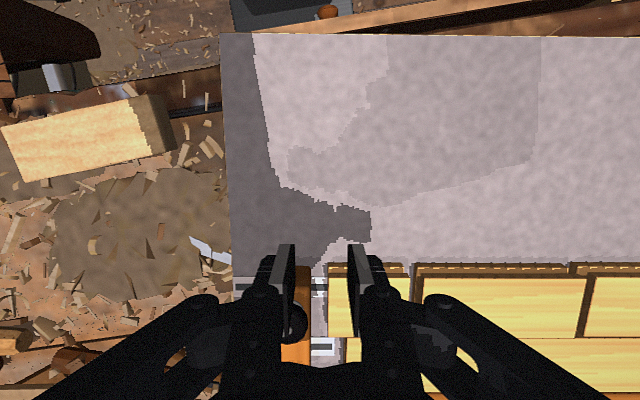

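View pics/s17c.png

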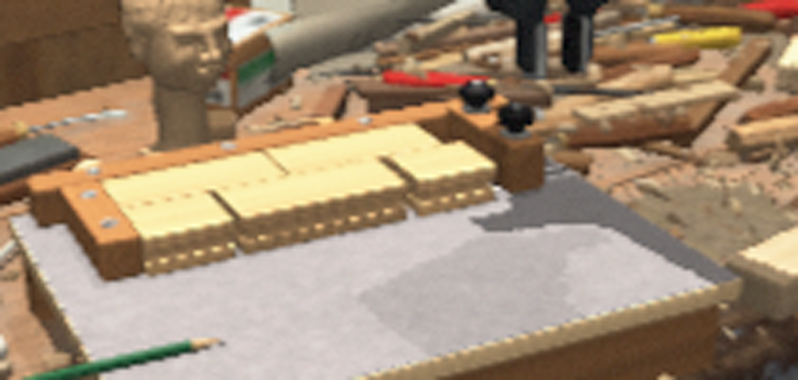

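Request:
{"api": "step_arm", "payload": {
  "series": [
    {"x":0.8,"y":-0.7,"z":0,"twist":-7,"jaw":4},
    {"x":1.6,"y":-1.4,"z":0,"twist":-14,"jaw":4},
    {"x":2.4,"y":-2.1,"z":0,"twist":-21,"jaw":4},
    {"x":3.2,"y":-2.8,"z":0,"twist":-28,"jaw":4},
    {"x":4.0,"y":-3.5,"z":0,"twist":-35,"jaw":4},
    {"x":4.8,"y":-4.2,"z":0,"twist":-42,"jaw":4},
    {"x":5.6,"y":-4.9,"z":0,"twist":-49,"jaw":4},
    {"x":6.4,"y":-5.6,"z":0,"twist":-56,"jaw":4},
    {"x":7.2,"y":-6.3,"z":0,"twist":-63,"jaw":4},
    {"x":8.0,"y":-7.0,"z":0,"twist":-70,"jaw":4}
  ]
}}

```text
clock: 20.0
eef_pos: [0.5604, -0.0513, 0.1749]
tool_rot: [-0.044, 0.704, 0.086, 0.704]
ft_force: [-0.4, -0.6, 0.6]
grip_width: 0.04
```

Request:
{"api": "step_arm", "payload": {
  "series": [
    {"x":0.4,"y":-0.4,"z":0,"twist":-7,"jaw":4},
    {"x":0.6,"y":-0.6,"z":0,"twist":-14,"jaw":4},
    {"x":0.6,"y":-0.6,"z":0,"twist":-20,"jaw":4},
    {"x":0.6,"y":-0.6,"z":0,"twist":-20,"jaw":4},
    {"x":0.6,"y":-0.6,"z":0,"twist":-20,"jaw":4}
  ]
}}

```text
clock: 20.42
eef_pos: [0.5664, -0.057, 0.1744]
tool_rot: [0.077, 0.701, -0.037, 0.708]
ft_force: [0.2, -0.4, -0.4]
grip_width: 0.0399
```

```bash
python3 - <<'E'
from h import *
import pickle
o=st(); print(bd(o['eef_pos']*1000),(wd(49,-204)-o['eef_pos'][:2]*1000)/10)
save('wrist','w18');pickle.dump(o,open('o18.pkl','wb'))
E
```

```text
t 20.42 tcp [566.4 -57.  174.4] jaw -9.27 F [ 0.2 -0.4 -0.4] w 39.9 xax [ 0.015  0.057 -0.998]
[  47.27610947 -205.33375998] [0.19122261 0.1045995 ]
```

View pics/w18.png

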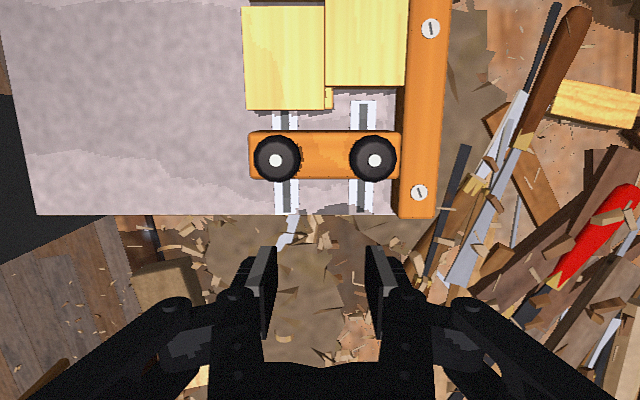

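Request:
{"api": "step_arm", "payload": {
  "series": [
    {"x":0.1,"y":0,"z":-3,"twist":0.2,"jaw":4},
    {"x":0.2,"y":0,"z":-6,"twist":0.2,"jaw":4},
    {"x":0.2,"y":0,"z":-8.5,"twist":0.2,"jaw":4},
    {"x":0.2,"y":0,"z":-9.3,"twist":0.2,"jaw":4},
    {"x":0.2,"y":0,"z":-9.3,"twist":0.2,"jaw":4},
    {"x":0.2,"y":0,"z":-9.3,"twist":0.2,"jaw":4}
  ]
}}

```text
clock: 20.97
eef_pos: [0.5687, -0.0569, 0.0819]
tool_rot: [0.076, 0.701, -0.035, 0.708]
ft_force: [0.4, 0.7, 0.2]
grip_width: 0.0401
```

```bash
python3 - <<'E'
from h import *
import pickle
o=st(); print(bd(o['eef_pos']*1000))
save('wrist','w19');pickle.dump(o,open('o19.pkl','wb'))
E
```

```text
t 20.97 tcp [568.7 -56.9  81.9] jaw -9.02 F [0.4 0.7 0.2] w 40.1 xax [ 0.014  0.057 -0.998]
[  49.54609377 -204.87646263]
```

View pics/w19.png

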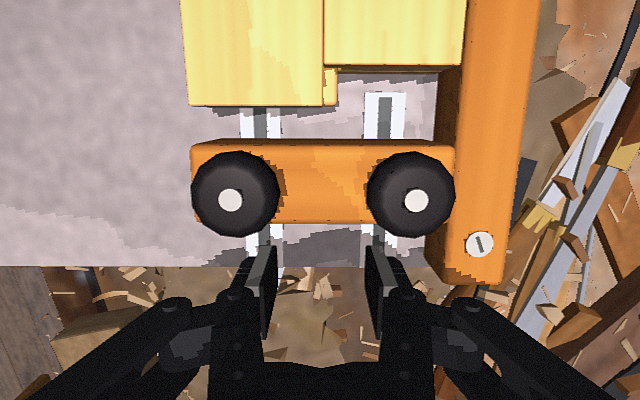

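Request:
{"api": "step_arm", "payload": {
  "series": [
    {"x":0.06,"y":0.4,"z":0,"twist":0,"jaw":4},
    {"x":0.13,"y":0.8,"z":0,"twist":0,"jaw":4},
    {"x":0.19,"y":1.2,"z":0,"twist":0,"jaw":4},
    {"x":0.24,"y":1.5,"z":0,"twist":0,"jaw":4},
    {"x":0.28,"y":1.8,"z":0,"twist":0,"jaw":4},
    {"x":0.33,"y":2.1,"z":0,"twist":0,"jaw":4},
    {"x":0.38,"y":2.4,"z":0,"twist":0,"jaw":4},
    {"x":0.38,"y":2.4,"z":0,"twist":0,"jaw":4}
  ]
}}

```text
clock: 21.68
eef_pos: [0.5741, -0.0329, 0.0835]
tool_rot: [0.076, 0.7, -0.035, 0.71]
ft_force: [-0.6, -2.4, 2.6]
grip_width: 0.0401
```

```bash
python3 - <<'E'
from h import *
o=st(); print(bd(o['eef_pos']*1000)); save('wrist','w20')
E
```

```text
t 21.68 tcp [574.1 -32.9  83.5] jaw -9.03 F [-0.6 -2.4  2.6] w 40.1 xax [ 0.018  0.056 -0.998]
[  51.09928207 -180.36137082]
```

View pics/w20.png

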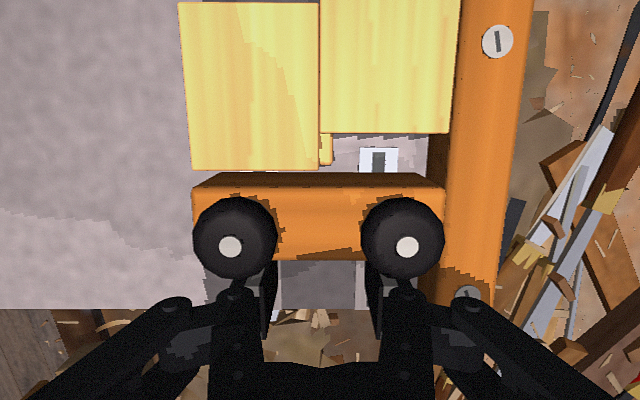

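Request:
{"api": "step_arm", "payload": {
  "series": [
    {"x":0.03,"y":0.2,"z":0,"twist":0,"jaw":4},
    {"x":0.06,"y":0.4,"z":0,"twist":0,"jaw":4},
    {"x":0.1,"y":0.6,"z":0,"twist":0,"jaw":4},
    {"x":0.13,"y":0.8,"z":0,"twist":0,"jaw":4},
    {"x":0.16,"y":1.0,"z":0,"twist":0,"jaw":4},
    {"x":0.19,"y":1.2,"z":0,"twist":0,"jaw":4},
    {"x":0.19,"y":1.2,"z":0,"twist":0,"jaw":4}
  ]
}}

```text
clock: 22.32
eef_pos: [0.5759, -0.0204, 0.0832]
tool_rot: [0.076, 0.7, -0.035, 0.709]
ft_force: [0.4, -3.7, 1.3]
grip_width: 0.0402
```

```bash
python3 - <<'E'
from h import *
o=st(); print(bd(o['eef_pos']*1000)); save('wrist','w21')
E
```

```text
t 22.32 tcp [575.9 -20.4  83.2] jaw -9.00 F [ 0.4 -3.7  1.3] w 40.2 xax [ 0.018  0.057 -0.998]
[  50.97520785 -167.73241355]
```

View pics/w21.png

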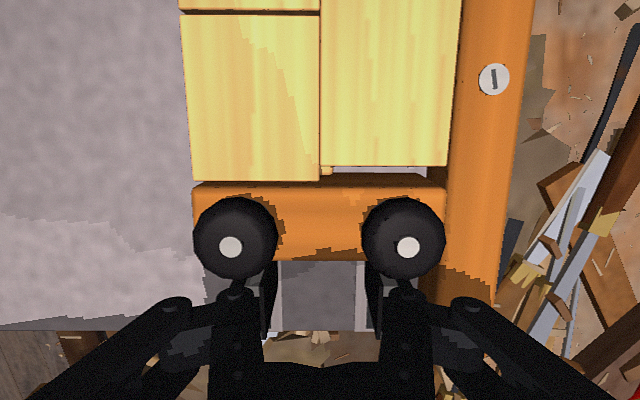

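Request:
{"api": "step_arm", "payload": {
  "series": [
    {"x":0.02,"y":0.15,"z":0,"twist":0,"jaw":4},
    {"x":0.05,"y":0.3,"z":0,"twist":0,"jaw":4},
    {"x":0.07,"y":0.45,"z":0,"twist":0,"jaw":4},
    {"x":0.1,"y":0.6,"z":0,"twist":0,"jaw":4},
    {"x":0.1,"y":0.6,"z":0,"twist":0,"jaw":4}
  ]
}}

```text
clock: 22.78
eef_pos: [0.5769, -0.0144, 0.0832]
tool_rot: [0.076, 0.7, -0.035, 0.709]
ft_force: [0.1, -4.8, 2.3]
grip_width: 0.04
```

```bash
python3 - <<'E'
from h import *
o=st(); print(bd(o['eef_pos']*1000)); save('wrist','w22')
E
```

```text
t 22.78 tcp [576.9 -14.4  83.2] jaw -9.00 F [ 0.1 -4.8  2.3] w 40.0 xax [ 0.018  0.057 -0.998]
[  50.97619495 -161.63697965]
```

View pics/w22.png

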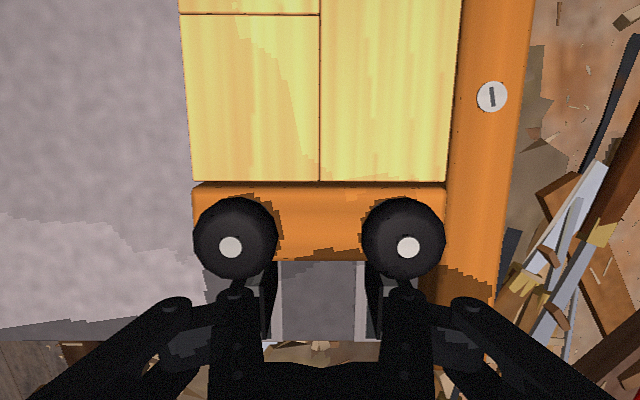

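Request:
{"api": "step_arm", "payload": {
  "series": [
    {"x":0.02,"y":0.12,"z":0,"twist":0,"jaw":4},
    {"x":0.04,"y":0.24,"z":0,"twist":0,"jaw":4},
    {"x":0.06,"y":0.36,"z":0,"twist":0,"jaw":4},
    {"x":0.06,"y":0.36,"z":0,"twist":0,"jaw":4}
  ]
}}

```text
clock: 23.17
eef_pos: [0.5773, -0.0119, 0.0832]
tool_rot: [0.075, 0.7, -0.036, 0.709]
ft_force: [0.0, -6.9, 2.7]
grip_width: 0.04
```

Request:
{"api": "step_arm", "payload": {
  "series": [
    {"x":0.02,"y":0.12,"z":0,"twist":0,"jaw":4},
    {"x":0.04,"y":0.24,"z":0,"twist":0,"jaw":4},
    {"x":0.06,"y":0.36,"z":0,"twist":0,"jaw":4},
    {"x":0.06,"y":0.36,"z":0,"twist":0,"jaw":4}
  ]
}}

```text
clock: 23.5
eef_pos: [0.5773, -0.0118, 0.0833]
tool_rot: [0.074, 0.7, -0.039, 0.709]
ft_force: [-0.9, -13.3, 4.6]
grip_width: 0.0395
```

Request:
{"api": "step_arm", "payload": {
  "series": [
    {"x":0.05,"y":0.35,"z":0,"twist":0,"jaw":4},
    {"x":0.08,"y":0.5,"z":0,"twist":0,"jaw":4},
    {"x":0.1,"y":0.6,"z":0,"twist":0,"jaw":4},
    {"x":0.1,"y":0.65,"z":0,"twist":0,"jaw":4},
    {"x":0.1,"y":0.65,"z":0,"twist":0,"jaw":4},
    {"x":0.1,"y":0.65,"z":0,"twist":0,"jaw":4}
  ]
}}

```text
clock: 24.0
eef_pos: [0.5772, -0.0118, 0.0834]
tool_rot: [0.071, 0.7, -0.045, 0.709]
ft_force: [-2.9, -19.5, 5.9]
grip_width: 0.0399
```

Request:
{"api": "step_arm", "payload": {
  "series": [
    {"x":0.11,"y":0.7,"z":0,"twist":0,"jaw":4},
    {"x":0.11,"y":0.75,"z":0,"twist":0,"jaw":4},
    {"x":0.11,"y":0.75,"z":0,"twist":0,"jaw":4},
    {"x":0.11,"y":0.75,"z":0,"twist":0,"jaw":4},
    {"x":0.11,"y":0.75,"z":0,"twist":0,"jaw":4}
  ]
}}

```text
clock: 24.42
eef_pos: [0.5772, -0.0119, 0.0836]
tool_rot: [0.067, 0.701, -0.052, 0.709]
ft_force: [-2.9, -23.3, 6.4]
grip_width: 0.0398
```

Request:
{"api": "step_arm", "payload": {
  "series": [
    {"x":-0.08,"y":-0.5,"z":0,"twist":0,"jaw":4},
    {"x":-0.24,"y":-1.5,"z":0,"twist":0,"jaw":4},
    {"x":-0.5,"y":-3.2,"z":0,"twist":0,"jaw":4},
    {"x":-0.7,"y":-4.5,"z":1.5,"twist":0,"jaw":4},
    {"x":-0.7,"y":-4.5,"z":4.5,"twist":0,"jaw":4},
    {"x":-0.7,"y":-4.5,"z":8,"twist":0,"jaw":4},
    {"x":-2,"y":-7,"z":11,"twist":0,"jaw":4},
    {"x":-4,"y":-10,"z":12,"twist":0,"jaw":4},
    {"x":-6,"y":-13,"z":12,"twist":0,"jaw":4},
    {"x":-8,"y":-16,"z":12,"twist":0,"jaw":4}
  ]
}}

```text
clock: 25.25
eef_pos: [0.4972, -0.1715, 0.2044]
tool_rot: [0.067, 0.7, -0.05, 0.709]
ft_force: [0.5, -0.3, 0.4]
grip_width: 0.0402
```

```bash
python3 - <<'E'
from h import *
import cv2
o=st()
save('top','t23');save('scene','s23')
p=cv2.imread('pics/t23.png')[115:215,240:420];cv2.imwrite('pics/t23c.png',cv2.resize(p,None,fx=4.4,fy=4.4,interpolation=cv2.INTER_CUBIC))
p=cv2.imread('pics/s23.png')[150:250,230:440];cv2.imwrite('pics/s23c.png',cv2.resize(p,None,fx=3.8,fy=3.8,interpolation=cv2.INTER_CUBIC))
E
```

```text
t 25.25 tcp [ 497.2 -171.5  204.4] jaw -9.48 F [ 0.5 -0.3  0.4] w 40.2 xax [ 0.015  0.022 -1.   ]
```

View pics/t23c.png

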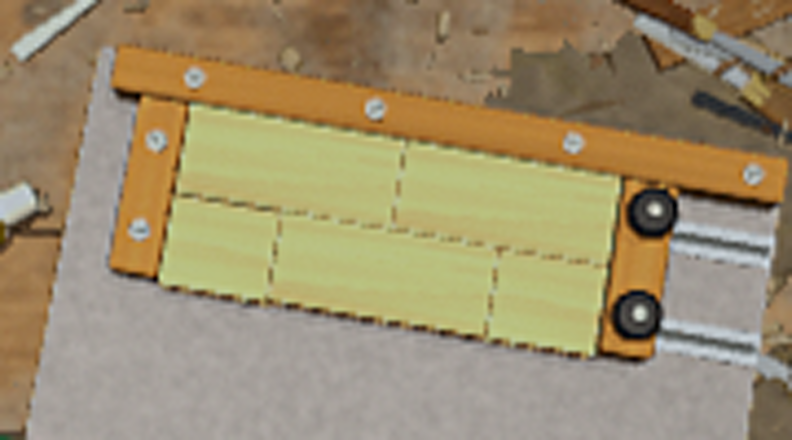

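View pics/s23c.png

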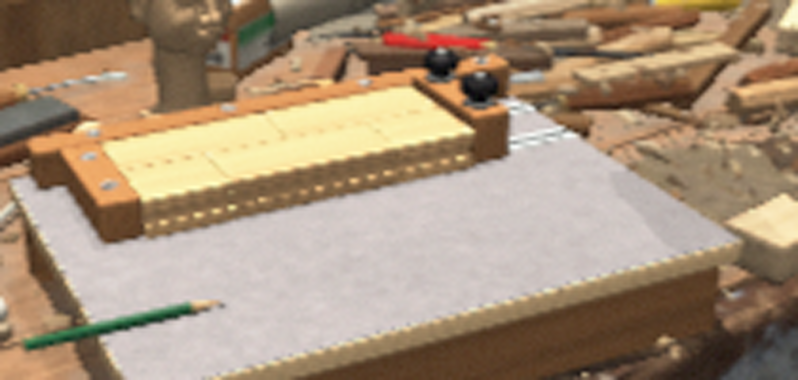

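Request:
{"api": "step_arm", "payload": {
  "series": [
    {"x":1,"y":2.5,"z":1,"twist":0,"jaw":4},
    {"x":2,"y":5,"z":2,"twist":0,"jaw":4},
    {"x":3,"y":7.5,"z":2,"twist":0,"jaw":4},
    {"x":4,"y":10,"z":2,"twist":0,"jaw":4},
    {"x":5,"y":12.5,"z":2,"twist":0,"jaw":4},
    {"x":6,"y":15,"z":2,"twist":0,"jaw":4},
    {"x":7,"y":17.5,"z":2,"twist":0,"jaw":4},
    {"x":8,"y":19.5,"z":2,"twist":0,"jaw":4},
    {"x":8.7,"y":20.5,"z":2,"twist":0,"jaw":4},
    {"x":8.7,"y":20.5,"z":2,"twist":0,"jaw":4}
  ]
}}

```text
clock: 26.18
eef_pos: [0.5822, 0.0344, 0.2224]
tool_rot: [0.068, 0.702, -0.051, 0.708]
ft_force: [-0.2, 0.2, 0.9]
grip_width: 0.0399
```

```bash
python3 - <<'E'
from h import *
import cv2,pickle
o=st();pickle.dump(o,open('o24.pkl','wb'))
p,d=save('wrist','w24')
p=cv2.imread('pics/w24.png')[0:260,180:480];cv2.imwrite('pics/w24c.png',cv2.resize(p,None,fx=2.3,fy=2.3,interpolation=cv2.INTER_CUBIC))
E
```

```text
t 26.18 tcp [582.2  34.4 222.4] jaw -9.64 F [-0.2  0.2  0.9] w 39.9 xax [ 0.011  0.024 -1.   ]
```

View pics/w24.png

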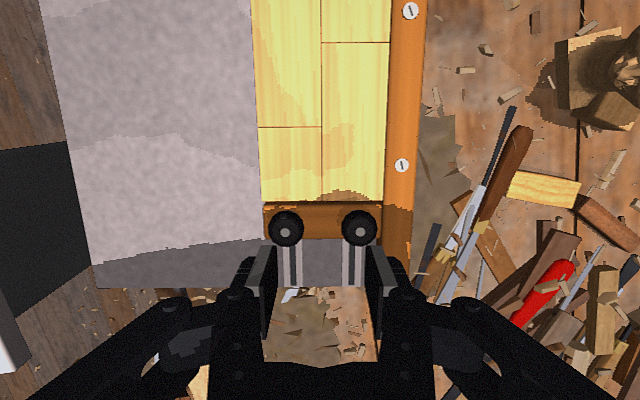

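View pics/w24c.png

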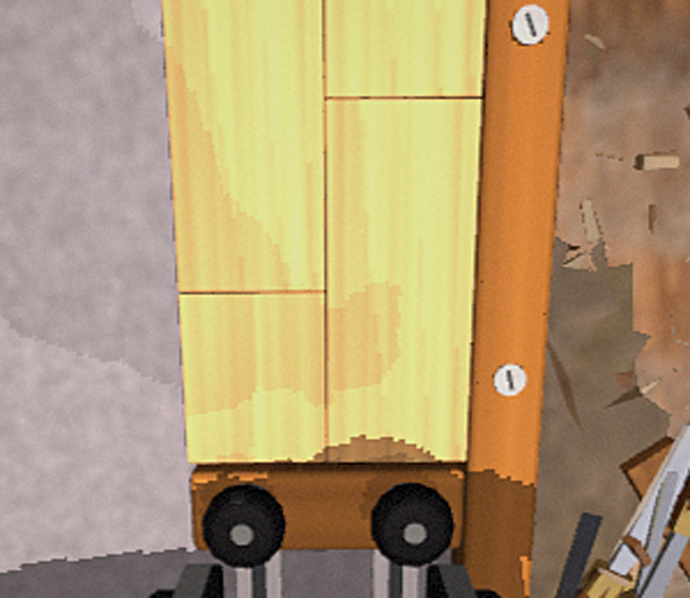

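Request:
{"api": "step_arm", "payload": {
  "series": [
    {"x":0.3,"y":2.5,"z":0,"twist":0,"jaw":4},
    {"x":0.6,"y":5,"z":0,"twist":0,"jaw":4},
    {"x":0.9,"y":7.5,"z":0,"twist":0,"jaw":4},
    {"x":1.2,"y":10,"z":0,"twist":0,"jaw":4},
    {"x":1.2,"y":10,"z":0,"twist":0,"jaw":4}
  ]
}}

```text
clock: 26.65
eef_pos: [0.5933, 0.1359, 0.2221]
tool_rot: [0.068, 0.702, -0.05, 0.707]
ft_force: [0.1, -0.2, 0.8]
grip_width: 0.0398
```

```bash
python3 - <<'E'
from h import *
import cv2,pickle
o=st();pickle.dump(o,open('o25.pkl','wb'))
p,d=save('wrist','w25')
p=cv2.imread('pics/w25.png')[0:250,200:460];cv2.imwrite('pics/w25c.png',cv2.resize(p,None,fx=2.4,fy=2.4,interpolation=cv2.INTER_CUBIC))
E
```

```text
t 26.65 tcp [593.3 135.9 222.1] jaw -9.55 F [ 0.1 -0.2  0.8] w 39.8 xax [ 0.009  0.025 -1.   ]
```

View pics/w25c.png

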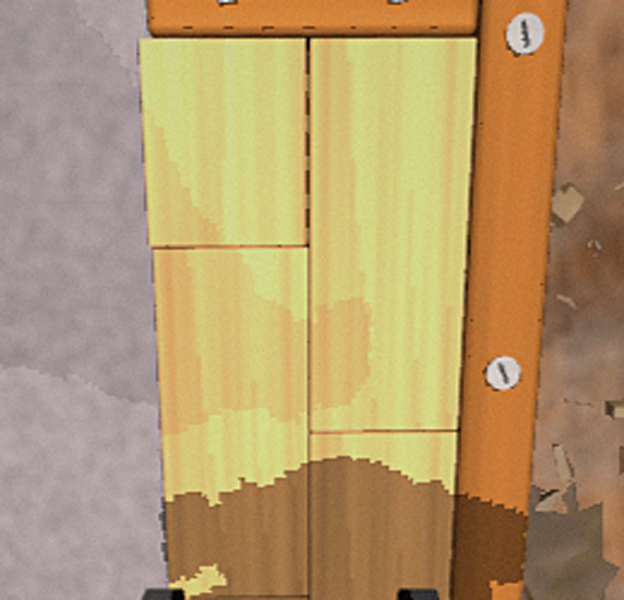

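Request:
{"api": "step_arm", "payload": {
  "series": [
    {"x":-0.6,"y":1.1,"z":0,"twist":7,"jaw":2.4},
    {"x":-1.2,"y":2.2,"z":-0.5,"twist":14,"jaw":2.4},
    {"x":-1.8,"y":3.3,"z":-1,"twist":21,"jaw":2.4},
    {"x":-2.4,"y":4.4,"z":-2,"twist":28,"jaw":2.4},
    {"x":-3.0,"y":5.5,"z":-3,"twist":35,"jaw":2.4},
    {"x":-3.6,"y":6.6,"z":-4,"twist":42,"jaw":2.4},
    {"x":-4.2,"y":7.7,"z":-5,"twist":49,"jaw":2.4},
    {"x":-4.8,"y":8.8,"z":-6,"twist":56,"jaw":2.4},
    {"x":-5.4,"y":9.9,"z":-7,"twist":63,"jaw":2.4},
    {"x":-5.9,"y":11.1,"z":-8,"twist":70,"jaw":2.4}
  ]
}}

```text
clock: 27.53
eef_pos: [0.5337, 0.2432, 0.1416]
tool_rot: [-0.348, 0.614, 0.365, 0.607]
ft_force: [0.4, 0.4, 0.5]
grip_width: 0.024
```

Request:
{"api": "step_arm", "payload": {
  "series": [
    {"x":0,"y":0,"z":0,"twist":7,"jaw":2.4},
    {"x":0,"y":0,"z":0,"twist":14,"jaw":2.4},
    {"x":0,"y":0,"z":0,"twist":20.5,"jaw":2.4},
    {"x":0,"y":0,"z":0,"twist":20.5,"jaw":2.4},
    {"x":0,"y":0,"z":0,"twist":20.5,"jaw":2.4}
  ]
}}

```text
clock: 27.95
eef_pos: [0.5338, 0.2418, 0.1416]
tool_rot: [-0.451, 0.543, 0.466, 0.534]
ft_force: [-0.0, -0.2, 0.3]
grip_width: 0.0235
```

```bash
python3 - <<'E'
from h import *
o=st();print(bd(o['eef_pos']*1000))
p,d=save('wrist','w26')
E
```

```text
t 27.95 tcp [533.8 241.8 141.6] jaw 80.83 F [-0.  -0.2  0.3] w 23.5 xax [-0.024  0.008 -1.   ]
[-31.89505482  84.61798671]
```

View pics/w26.png

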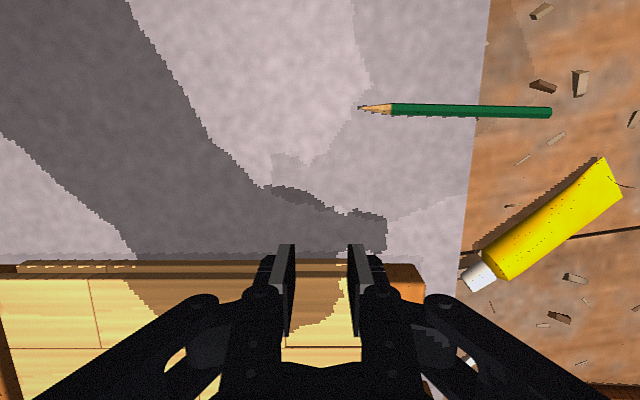

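Request:
{"api": "step_arm", "payload": {
  "series": [
    {"x":0,"y":0.2,"z":-2,"twist":0,"jaw":2.4},
    {"x":0,"y":0.2,"z":-4.5,"twist":0,"jaw":2.4},
    {"x":0,"y":0.2,"z":-6.3,"twist":0,"jaw":2.4},
    {"x":0,"y":0.2,"z":-6.7,"twist":0,"jaw":2.4},
    {"x":0,"y":0.2,"z":-6.7,"twist":0,"jaw":2.4},
    {"x":0.5,"y":0.12,"z":-6.7,"twist":0,"jaw":2.4},
    {"x":1.0,"y":0.04,"z":-6.7,"twist":0,"jaw":2.4},
    {"x":1.5,"y":-0.04,"z":-6.7,"twist":0,"jaw":2.4},
    {"x":1.7,"y":-0.07,"z":-6.7,"twist":0,"jaw":2.4},
    {"x":1.7,"y":-0.07,"z":-6.7,"twist":0,"jaw":2.4}
  ]
}}

```text
clock: 28.83
eef_pos: [0.5522, 0.2414, 0.0756]
tool_rot: [-0.451, 0.542, 0.466, 0.535]
ft_force: [0.0, 0.2, -0.8]
grip_width: 0.0234
```

Request:
{"api": "step_arm", "payload": {
  "series": [
    {"x":0.15,"y":-0.02,"z":0,"twist":0,"jaw":2.4},
    {"x":0.3,"y":-0.05,"z":0,"twist":0,"jaw":2.4},
    {"x":0.4,"y":-0.06,"z":0,"twist":0,"jaw":2.4},
    {"x":0.4,"y":-0.06,"z":0,"twist":0,"jaw":2.4}
  ]
}}

```text
clock: 29.17
eef_pos: [0.5544, 0.2411, 0.0758]
tool_rot: [-0.45, 0.543, 0.467, 0.534]
ft_force: [-5.5, -0.1, 4.2]
grip_width: 0.0237
```

```bash
python3 - <<'E'
from h import *
o=st();print(bd(o['eef_pos']*1000))
E
```

```text
t 29.17 tcp [554.4 241.1  75.8] jaw 80.84 F [-5.5 -0.1  4.2] w 23.7 xax [-0.025  0.009 -1.   ]
[-11.38375595  87.14688091]
```

Request:
{"api": "step_arm", "payload": {
  "series": [
    {"x":0.15,"y":-0.02,"z":0,"twist":0,"jaw":2.4},
    {"x":0.3,"y":-0.05,"z":0,"twist":0,"jaw":2.4},
    {"x":0.4,"y":-0.06,"z":0,"twist":0,"jaw":2.4},
    {"x":0.5,"y":-0.08,"z":0,"twist":0,"jaw":2.4},
    {"x":0.5,"y":-0.08,"z":0,"twist":0,"jaw":2.4},
    {"x":0.5,"y":-0.08,"z":0,"twist":0,"jaw":2.4}
  ]
}}

```text
clock: 29.67
eef_pos: [0.5554, 0.2409, 0.0758]
tool_rot: [-0.449, 0.545, 0.469, 0.531]
ft_force: [-11.4, 1.8, 8.5]
grip_width: 0.0239
```

```bash
python3 - <<'E'
from h import *
o=st();print(bd(o['eef_pos']*1000))
E
```

```text
t 29.67 tcp [555.4 240.9  75.8] jaw 80.92 F [-11.4   1.8   8.5] w 23.9 xax [-0.033  0.01  -0.999]
[-10.43721545  87.1055182 ]
```

It moved 1 mm, so that joint was slightly open. I'll press once more.

Request:
{"api": "step_arm", "payload": {
  "series": [
    {"x":0.3,"y":-0.05,"z":0,"twist":0,"jaw":2.4},
    {"x":0.4,"y":-0.06,"z":0,"twist":0,"jaw":2.4},
    {"x":0.5,"y":-0.08,"z":0,"twist":0,"jaw":2.4},
    {"x":0.55,"y":-0.09,"z":0,"twist":0,"jaw":2.4},
    {"x":0.55,"y":-0.09,"z":0,"twist":0,"jaw":2.4},
    {"x":0.55,"y":-0.09,"z":0,"twist":0,"jaw":2.4}
  ]
}}

```text
clock: 30.17
eef_pos: [0.5552, 0.2409, 0.0759]
tool_rot: [-0.446, 0.547, 0.472, 0.528]
ft_force: [-15.8, 2.1, 10.5]
grip_width: 0.0237
```

```bash
python3 - <<'E'
from h import *
o=st();print(bd(o['eef_pos']*1000))
E
```

```text
t 30.17 tcp [555.2 240.9  75.9] jaw 81.02 F [-15.8   2.1  10.5] w 23.7 xax [-0.044  0.011 -0.999]
[-10.5616683   87.05060444]
```

Request:
{"api": "step_arm", "payload": {
  "series": [
    {"x":-0.5,"y":0.08,"z":0,"twist":0,"jaw":2.4},
    {"x":-1.5,"y":0.24,"z":0,"twist":0,"jaw":2.4},
    {"x":-3,"y":0.48,"z":0.6,"twist":0,"jaw":2.4},
    {"x":-4.0,"y":0.6,"z":3,"twist":0,"jaw":2.4},
    {"x":-4.0,"y":0.5,"z":6,"twist":-5,"jaw":2.4},
    {"x":-4,"y":-1,"z":9,"twist":-12,"jaw":2.4},
    {"x":-3.5,"y":-4,"z":11,"twist":-19,"jaw":4},
    {"x":-3,"y":-7,"z":11,"twist":-26,"jaw":4},
    {"x":-2.5,"y":-10,"z":11,"twist":-33,"jaw":4},
    {"x":-2,"y":-13,"z":11,"twist":-40,"jaw":4}
  ]
}}

```text
clock: 31.0
eef_pos: [0.5363, 0.1096, 0.1869]
tool_rot: [-0.231, 0.666, 0.261, 0.66]
ft_force: [0.5, -0.4, -0.7]
grip_width: 0.0398
```

Request:
{"api": "step_arm", "payload": {
  "series": [
    {"x":0.4,"y":-2.2,"z":0,"twist":-7,"jaw":4},
    {"x":0.9,"y":-4.4,"z":0,"twist":-14,"jaw":4},
    {"x":1.4,"y":-6.6,"z":0,"twist":-21,"jaw":4},
    {"x":1.8,"y":-8.8,"z":0,"twist":-28,"jaw":4},
    {"x":2.2,"y":-11,"z":0,"twist":-35,"jaw":4},
    {"x":2.7,"y":-13.2,"z":0,"twist":-42,"jaw":4},
    {"x":3.2,"y":-15.4,"z":0,"twist":-49,"jaw":4},
    {"x":3.3,"y":-16.6,"z":0,"twist":-50,"jaw":4},
    {"x":3.3,"y":-16.6,"z":0,"twist":-50,"jaw":4}
  ]
}}

```text
clock: 31.75
eef_pos: [0.5697, -0.0589, 0.1868]
tool_rot: [0.072, 0.701, -0.043, 0.708]
ft_force: [0.9, -0.1, -0.5]
grip_width: 0.04
```

```bash
python3 - <<'E'
from h import *
o=st();print(bd(o['eef_pos']*1000),(wd(50,-200)-o['eef_pos'][:2]*1000)/10); save('wrist','w27')
E
```

```text
t 31.75 tcp [569.7 -58.9 186.8] jaw -9.37 F [ 0.9 -0.1 -0.5] w 40.0 xax [ 0.014  0.04  -0.999]
[  50.89103116 -206.66975637] [0.01691891 0.67268835]
```

View pics/w27.png

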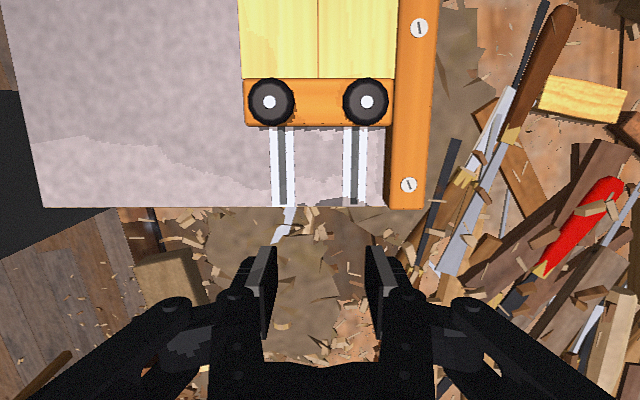

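Request:
{"api": "step_arm", "payload": {
  "series": [
    {"x":0.0,"y":0.5,"z":-3,"twist":0.3,"jaw":4},
    {"x":0.1,"y":1.0,"z":-6,"twist":0.3,"jaw":4},
    {"x":0.1,"y":1.5,"z":-9,"twist":0.3,"jaw":4},
    {"x":0.1,"y":1.7,"z":-10.2,"twist":0.3,"jaw":4},
    {"x":0.1,"y":1.7,"z":-10.4,"twist":0.3,"jaw":4},
    {"x":0.2,"y":2.3,"z":-10.4,"twist":0.3,"jaw":4},
    {"x":0.3,"y":3.0,"z":-10.4,"twist":0.3,"jaw":4},
    {"x":0.4,"y":3.7,"z":-10.4,"twist":0.3,"jaw":4},
    {"x":0.5,"y":4.2,"z":-10.4,"twist":0.3,"jaw":4},
    {"x":0.5,"y":4.4,"z":-10.4,"twist":0.3,"jaw":4}
  ]
}}

```text
clock: 32.63
eef_pos: [0.5756, -0.0121, 0.0842]
tool_rot: [0.07, 0.7, -0.04, 0.709]
ft_force: [-0.2, -0.5, -0.5]
grip_width: 0.0399
```

Request:
{"api": "step_arm", "payload": {
  "series": [
    {"x":0.02,"y":0.15,"z":0,"twist":0,"jaw":4},
    {"x":0.05,"y":0.3,"z":0,"twist":0,"jaw":4},
    {"x":0.08,"y":0.5,"z":0,"twist":0,"jaw":4},
    {"x":0.1,"y":0.6,"z":0,"twist":0,"jaw":4},
    {"x":0.1,"y":0.6,"z":0,"twist":0,"jaw":4}
  ]
}}

```text
clock: 33.05
eef_pos: [0.5756, -0.0117, 0.0843]
tool_rot: [0.067, 0.701, -0.045, 0.709]
ft_force: [-2.9, -12.9, 1.9]
grip_width: 0.0399
```

```bash
python3 - <<'E'
from h import *
o=st();print(bd(o['eef_pos']*1000))
E
```

```text
t 33.05 tcp [575.6 -11.7  84.3] jaw -9.13 F [ -2.9 -12.9   1.9] w 39.9 xax [ 0.014  0.03  -0.999]
[  49.29355932 -159.12081891]
```

Same stop position as before (no play). I'll lean to about 20 N, then retreat.

Request:
{"api": "step_arm", "payload": {
  "series": [
    {"x":0.05,"y":0.35,"z":0,"twist":0,"jaw":4},
    {"x":0.08,"y":0.5,"z":0,"twist":0,"jaw":4},
    {"x":0.1,"y":0.65,"z":0,"twist":0,"jaw":4},
    {"x":0.1,"y":0.7,"z":0,"twist":0,"jaw":4},
    {"x":0.1,"y":0.7,"z":0,"twist":0,"jaw":4},
    {"x":0.1,"y":0.7,"z":0,"twist":0,"jaw":4},
    {"x":0.1,"y":0.7,"z":0,"twist":0,"jaw":4}
  ]
}}

```text
clock: 33.63
eef_pos: [0.5756, -0.0117, 0.0844]
tool_rot: [0.064, 0.701, -0.052, 0.709]
ft_force: [-3.1, -18.3, 1.3]
grip_width: 0.0401
```

Request:
{"api": "step_arm", "payload": {
  "series": [
    {"x":-0.08,"y":-0.5,"z":0,"twist":0,"jaw":4},
    {"x":-0.24,"y":-1.5,"z":0,"twist":0,"jaw":4},
    {"x":-0.5,"y":-3.2,"z":0,"twist":0,"jaw":4},
    {"x":-0.7,"y":-4.5,"z":1.5,"twist":0,"jaw":4},
    {"x":-0.7,"y":-4.5,"z":4.5,"twist":0,"jaw":4},
    {"x":-0.7,"y":-4.5,"z":8,"twist":0,"jaw":4},
    {"x":-0.7,"y":-4.5,"z":11,"twist":0,"jaw":4},
    {"x":0,"y":-1,"z":14,"twist":0,"jaw":4},
    {"x":0.5,"y":2.5,"z":14,"twist":0,"jaw":4},
    {"x":1,"y":6,"z":14,"twist":0,"jaw":4}
  ]
}}

```text
clock: 34.47
eef_pos: [0.5876, 0.0493, 0.2283]
tool_rot: [0.066, 0.698, -0.051, 0.711]
ft_force: [1.0, 1.4, -1.0]
grip_width: 0.0397
```

Request:
{"api": "step_arm", "payload": {
  "series": [
    {"x":0.3,"y":2.5,"z":0,"twist":0,"jaw":4},
    {"x":0.6,"y":5,"z":0,"twist":0,"jaw":4},
    {"x":0.9,"y":6.5,"z":0,"twist":0,"jaw":4},
    {"x":0.9,"y":6.5,"z":0,"twist":0,"jaw":4}
  ]
}}

```text
clock: 34.8
eef_pos: [0.5969, 0.1174, 0.2283]
tool_rot: [0.065, 0.698, -0.049, 0.711]
ft_force: [-0.2, 0.1, -0.5]
grip_width: 0.0397
```

```bash
python3 - <<'E'
from h import *
import cv2
o=st()
p,d=save('wrist','w28')
p=cv2.imread('pics/w28.png')[0:250,200:460];cv2.imwrite('pics/w28c.png',cv2.resize(p,None,fx=2.4,fy=2.4,interpolation=cv2.INTER_CUBIC))
E
```

```text
t 34.80 tcp [596.9 117.4 228.3] jaw -9.27 F [-0.2  0.1 -0.5] w 39.7 xax [ 0.021  0.02  -1.   ]
```

View pics/w28c.png

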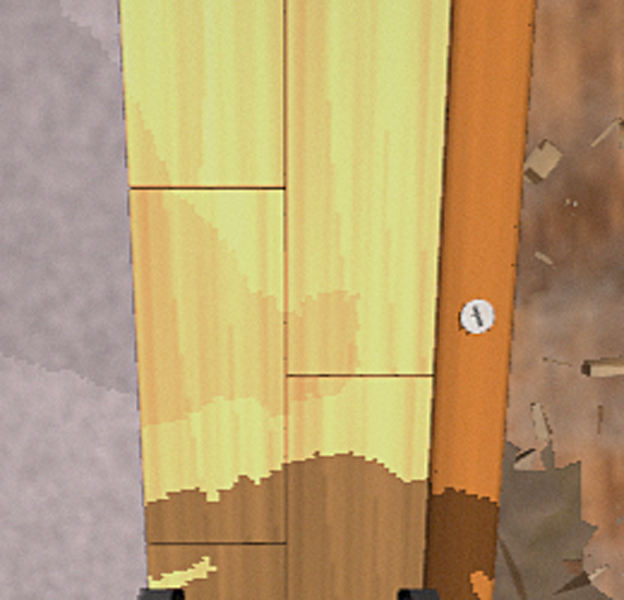

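```bash
python3 - <<'E'
from h import *
save('top','t29'); o=st(); print(bot.job_done())
E
```

```text
t 34.90 tcp [596.5 114.3 228.1] jaw -9.46 F [-0.3 -0.9  0.2] w 39.9 xax [ 0.02   0.018 -1.   ]
the job is handed in; nothing more can be done
None
```

View pics/t29.png

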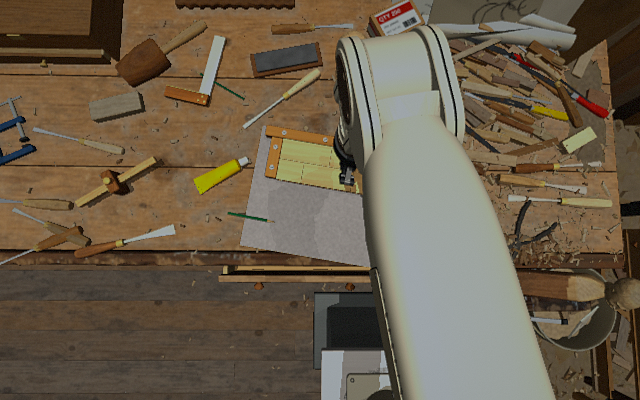

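The second course is finished and both courses are squeezed tight end to end. I handed the job in at about 35 s.

**What I did:** I slid the long block in and pressed its joint shut at about 16 N. The loose half block followed, also pressed at about 16 N. I then pushed the end stop up and leaned on it at about 23 N.

**One out-of-order step:** A close look after that squeeze showed the joint of the half block already laid standing about 1 mm open. I pressed it shut at about 16 N, then leaned on the end stop again at about 18 N. The stop did not move further.

**Last checks:**
- **Joints:** the close-up showed the joints in view closed and the front edges flush. It did not show the extreme left end or the end stop, which looked tight in earlier pictures.
- **Bystanders:** the pencil and glue tube look where they were. I never went near the offcut, but the arm hid it in the last top picture.
- **Forces:** the highest contact force I read was about 25 N. The gripper's force on the blocks while I carried them is not measured. It is nominally up to 60 N, above the 50 N bruising limit; I closed it only 1 to 2 mm past each block's width to keep it low.
- **Block angles:** I measured both loose blocks further out of square than stated, the long one at about 0.44 rad against 0.35 and the half at about 0.68 against 0.5. I went by the pictures.

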